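# Knock a jammed locking key out of a gel-casting stand

### The arm

A 7-joint arm with a two-finger parallel gripper is mounted at the origin on a cart in front of the work surface, level with it; the furniture and walls round the work are solid. World frame = base frame: x ahead of the robot, y to its left, z up, the work surface at z = 0. Lengths are in m, angles in rad, forces in N, time in s.
With the tool pointing down it reaches from about 0.425 to 0.875 m from the base axis. Payload 4.7 kg.
Tool frame: the origin (TCP) lies at the very end of the fingers, on their centre line; the grasp point (between the pads) lies 19 mm behind it; z points along the fingers, y is the line along which they close (so a half turn about z gives the same grasp; the last joint's range is limited). The gripper opens to 87 mm and grips with 3 to 60 N. Pads are 19 mm wide; open, the fingers measure 117 mm over their backs; the gripper's body (75 mm by 190 mm) begins 51 mm behind the grasp point.
Start: joints at [1.242, 0.321, -0.07, 1.45, 0.023, 1.371, -0.057], TCP at [0.218, -0.612, 0.223] pointing down, gripper open.
Joint ranges: [-2.86, 2.86], [-0.3, 2.09], [-1.38, 1.24], [0.06, 2.45], [-1.56, 4.7], [0.09, 2.05], [-2.69, 2.69]. Speed limits (rad/s): [2.57, 2.57, 3.14, 3.14, 3.14, 3.14, 3.14].

### API

Orientations are given as a rotation vector (axis times angle).
In Python, from bench import ctrl, vision gives the robot as it stands.
- The arm moves only by the tool jog_arm, never from a script. Its argument "increments" is a list of rows, each an object of numbers: "tx", "ty", "tz": the shift along the tool's x, y, z in mm; "wx", "wy", "wz": the turn, a rotation vector about the tool's x, y, z in rad; "gripper": the opening, from 0 (shut) to 1 (fully open). In form: [{"tx": .., "ty": .., "tz": .., "wx": .., "wy": .., "wz": .., "gripper": ..}, ...]. A call has exactly 5 rows; each row is the pose to reach, as a shift and turn from the pose commanded when the call began, along the tool's axes at that moment; what a row does not reach only later rows make up. A row lasts 1/12 s, in which the tool goes at most 41.7 mm and 7.16 degrees, less where a joint would pass 70% of its speed; a pose out of reach is approached as far as the arm can. A call with a gripper value outside its range is refused whole. The fingers move at their own pace and stop on an object; "grip_force" is the grip in N (left out, the last holds). Time passes only in rows, so rows that repeat a pose let the fingers close, or fill a call up. It gives the time, the measured TCP pose, the force, the opening and the grip force at its end, in the units of the state.
- ctrl.get_state(): the state, without advancing time (a new reading comes with each control period).
- vision.get_image(name): name is "scene" or "top" or "wrist"; returns a dict with "color" (420x560x3 uint8, blue, green, red), "fx", "fy", "cx", "cy" (pixels), "k1" (the pictures are not rectified: a ray, as slopes to the right and down, at radius r is drawn at 1 + k1 r^2 times it, then the intrinsics apply), "extrinsics" (4x4, takes a point from world to camera coordinates). Camera axes: x right, y down, z forward; pixel columns grow to the right and rows downward; lengths in m; the calibration is good to about 2 mm. A picture is of the moment at which its call begins. There is no depth.
- ctrl.close_job(): hands the job in; it is judged then, once.
Trained networks look in the newest picture that a camera, given by its name, has taken for a name from the list of things; names that differ only in an ending like _2 or _b are one class to them, and where a whole thing is asked for, a point or a joint stands for the part that bears it (a point fixed in the world has none). Each returns a list of dicts, best first, with "conf" (0 to 1); they miss things now and then, are a little off and sometimes report something else, mostly with a low value. They report only what shows in the picture. A call takes as long as a camera call.
- vision.spot_in(camera, thing): "bbox" ([left, top, right, bottom] in pixels, round what is visible of it).
The state is a dict: "time": time; "joint_positions": joint angles; "qd": joint speeds; "joint_torque": joint torques, N m; "position": TCP position; "tool_rot": TCP orientation; "ft_force": force on the tool from outside, world axes, zero at the start; "torque": the same for the moment, N m; "grip_width": opening from 0.0 (shut) to 1.0 (fully open); "grip_force": force on a finger pad.
Only numpy, scipy, OpenCV 4.12 (cv2) and the standard library are available. Lean on these libraries where they do the work, as an engineer would, in place of code of your own. Each camera call takes 0.05 s, during which the arm holds its last target. There are 200 camera calls.

### The job

The tapered white key that locks the gel cassette into the sloping casting stand has jammed: take the stepped white tapping block from the steel tray and knock the key sideways with it, by its narrow end, about 4 cm, until it is well loose in its channel; do not touch the key with the gripper while it is still jammed. Lift the loose key out and set it down flat in the tray, with the block lying flat beside it, both wholly inside. Drop nothing, and leave the bottles and the marker where they stand.

Things in the scene. Friction and masses are not known exactly. Their poses are not given: they have to be found in the camera images.
- stand: Fixed grey casting stand (mm): plate 196 wide, 186 long, sloping up away from the robot at 35 deg. Origin: bench level, mid footprint; x = level uphill heading, y = across (left), z up. Plate's low edge at (-76, 0, 24). Channel runs along y; plate under it spans y -98..98. Its bars (12 high over plate, faces undercut 8 deg) span y -74..80; upper bar slants, so the gap widens 1:6 to +y. End stop at y 92.
- key: White tapered dovetail key (mm): 100 long, body 11 thick, 24 wide at its narrow end (-y) and 40 at the wide end (+y); fin on top. Origin: underside below the fin's middle. y = along the key to the wide end, z = out of the slope (tilted 35 deg to the robot), x = up the slope. Jammed at stand y about -20; sliding it to +y takes 8 to 20 N. Once 35 to 60 mm along it lifts straight out along z. 90 g.
- key_fin (a point): Middle of the key's upright fin, 30 mm above its underside. The fin is 12 mm thick (along key x), 90 mm long (along key y) and rises from 11 to 38 mm above the underside; grip it across its thickness, with the tool leaning along the key's z axis. The bars beside it reach 12 mm above the plate.
- key_narrow_end (a point): Middle of the key's narrow end face (24 mm wide, 11 mm high), 6 mm above the underside, 50 mm from the middle along -y of the key. The block is to knock here, towards +y. It starts level with the ends of the channel bars or a few mm inside; the channel mouth there is at least 19 mm wide, centred on the fin's plane.
- key_wide_end (a point): Point on the key's wide end face, in the fin's plane, 6 mm above the underside, 50 mm from the middle along +y of the key.
- cassette (a joint): Travel (m) of the grey framed glass gel cassette up the slope on its springy gasket: about 0.001 while the jammed key presses it down, 0.0028 once the key is loose. It stays in the stand; nothing to do with it.
- tray: Fixed shallow steel tray, outside 240 (x) by 130 (y) mm, 15 mm high; walls 3 mm, floor 3 mm thick. Origin: underside centre at bench level; x = its long side, about away from the robot, z up.
- block: White plastic stepped tapping block, 90 g, lying in the tray. Shank 46 (x) by 24 (y) by 36 mm high, to be gripped across its 24 mm; nose on its +x side 71 mm long, 14 wide, 26 high, flush with the shank's underside. Origin: underside centre of the shank; x = towards the nose, z up.
- block_nose (a point): Middle of the end face of the block's nose, 94 mm ahead (+x) of the block's origin and 13 mm above its underside.
- block_back (a point): Middle of the back face of the block's shank, 23 mm behind the block's origin, 18 mm above its underside.
- wash_bottle: Bystander: bottle with blue screw cap, 56 mm across, 104 mm high, standing behind the work. Origin: underside centre.
- small_bottle_0: Bystander: small white reagent bottle, 31 mm across, 66 mm high, standing behind the stand. Origin: underside centre.
- small_bottle_1: Bystander: small white reagent bottle, 31 mm across, 66 mm high, standing behind the tray. Origin: underside centre.
- marker: Bystander: black marker pen, 130 mm long, 13 mm thick, lying on the bench in front of the stand. Origin: underside centre, y along the pen.

How it is judged:
By the outcome, as a careful person would: the job done as asked, in the order asked, and still so for the second after the job is handed in, with the robot touching nothing.
It also fails if it takes over 58 s, if anything falls off the work surface, if the arm or the gripper's body presses on something with over 40 N, if the wrist force passes 120 N, or if a joint passes its speed limit or range.

## Working session

There is one attempt and no reset: what is moved stays moved. The work goes in short steps, Python scripts to look and compute and a tool call to move; the robot and the scene stay as the last step left them, time stands still between calls to the robot, and variables do not carry over. Pictures are saved under pics/ and viewed, at most 10 in all, crops included, and the job is handed in when it is done.

Besides the shell and the picture viewer there is one more tool, called after "Request:" by a JSON object that holds its "api" and its "payload", one argument or row to a line. jog_arm: Moves the arm, as the interface text tells. Its arguments: {"type":"object","properties":{"increments":{"type":"array"},"grip_force":{"type":"number"}},"required":["increments"]}

```bash
mkdir -p pics; ls
cat > h.py <<'E'
import numpy as np, cv2
from scipy.spatial.transform import Rotation as R
from bench import ctrl, vision
E
python3 - <<'E'
from h import *
s=ctrl.get_state(); print({k:np.round(v,3).tolist() for k,v in s.items()})
for n in ("scene","top"):
    im=vision.get_image(n); cv2.imwrite(f"pics/{n}0.png",im["color"])
    E=np.array(im["extrinsics"]); print(n,im["fx"],im["cx"],im["cy"],im["k1"],"cam",np.round(-E[:3,:3].T@E[:3,3],3),np.round(E[:3,:3],3).tolist())
    for t in ("stand","key","key_fin","key_narrow_end","key_wide_end","tray","block","block_nose","block_back","wash_bottle","small_bottle_0","marker"):
        print(t,[(np.round(d["bbox"]).astype(int).tolist(),round(d["conf"],2)) for d in vision.spot_in(n,t)[:3]])
E
```

```text
pics
{'time': 0.0, 'joint_positions': [1.242, 0.322, -0.07, 1.452, 0.023, 1.371, -0.057], 'qd': [-0.0, 0.001, 0.0, -0.002, -0.001, 0.0, 0.001], 'joint_torque': [0.0, -49.128, -0.403, -31.252, -0.064, 0.044, 0.0], 'position': [0.218, -0.612, 0.221], 'tool_rot': [-3.094, -0.536, 0.001], 'ft_force': [0.019, 0.679, 0.422], 'torque': [-0.005, 0.025, -0.003], 'grip_force': 0.0, 'grip_width': 1.0}
scene 390.11549017153703 277.16336407842954 214.34360558270615 -0.009872353016546409 cam [-0.053 -0.532  0.446] [[0.596, -0.803, -0.024], [-0.353, -0.235, -0.906], [0.721, 0.548, -0.423]]
stand [([182, 175, 285, 266], 0.89)]
key [([227, 188, 265, 216], 0.91)]
key_fin [([227, 189, 266, 217], 0.97)]
key_narrow_end [([224, 191, 266, 214], 0.68), ([247, 249, 385, 341], 0.52)]
key_wide_end [([222, 189, 265, 214], 0.6)]
tray [([248, 245, 390, 344], 0.9)]
block [([306, 269, 348, 308], 0.56)]
block_nose [([302, 268, 348, 310], 0.66)]
block_back [([302, 267, 351, 308], 0.81), ([184, 176, 286, 265], 0.49)]
wash_bottle [([345, 187, 367, 238], 0.66)]
small_bottle_0 []
marker [([162, 256, 222, 276], 0.7), ([184, 176, 286, 267], 0.47)]
top 464.20453877526836 274.72018362702295 212.3198705844728 -0.08876052810937855 cam [ 0.378 -0.089  1.061] [[-0.012, -1.0, -0.025], [-0.983, 0.017, -0.185], [0.186, 0.022, -0.982]]
stand [([181, 189, 270, 272], 0.65), ([214, 213, 260, 230], 0.6)]
key [([213, 205, 259, 230], 0.65)]
key_fin [([213, 209, 260, 227], 0.73)]
key_narrow_end [([209, 209, 261, 228], 0.64)]
key_wide_end [([208, 210, 259, 230], 0.85)]
tray [([309, 198, 381, 316], 0.7)]
block [([348, 224, 362, 281], 0.7)]
block_nose [([347, 225, 359, 279], 0.77), ([306, 123, 333, 158], 0.68)]
block_back [([344, 227, 357, 280], 0.84)]
wash_bottle []
small_bottle_0 [([273, 143, 288, 164], 0.64)]
marker [([211, 211, 260, 230], 0.57), ([220, 271, 242, 325], 0.56)]
```

Run:
```python
import cv2
a=cv2.imread("pics/top0.png")[120:340,160:400]; cv2.imwrite("pics/topc.png",cv2.resize(a,None,fx=2.7,fy=2.7,interpolation=cv2.INTER_CUBIC))
a=cv2.imread("pics/scene0.png")[160:360,150:410]; cv2.imwrite("pics/scenec.png",cv2.resize(a,None,fx=3,fy=3,interpolation=cv2.INTER_CUBIC))
```

```text
(no output)
```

View pics/topc.png

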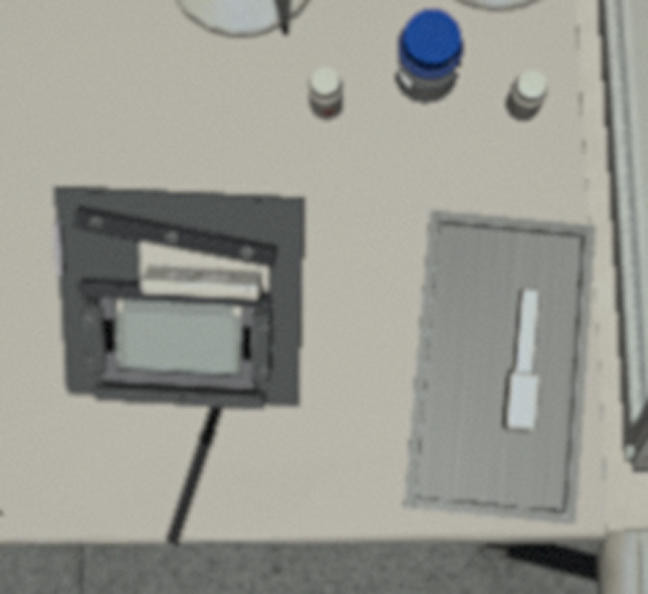

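View pics/scenec.png

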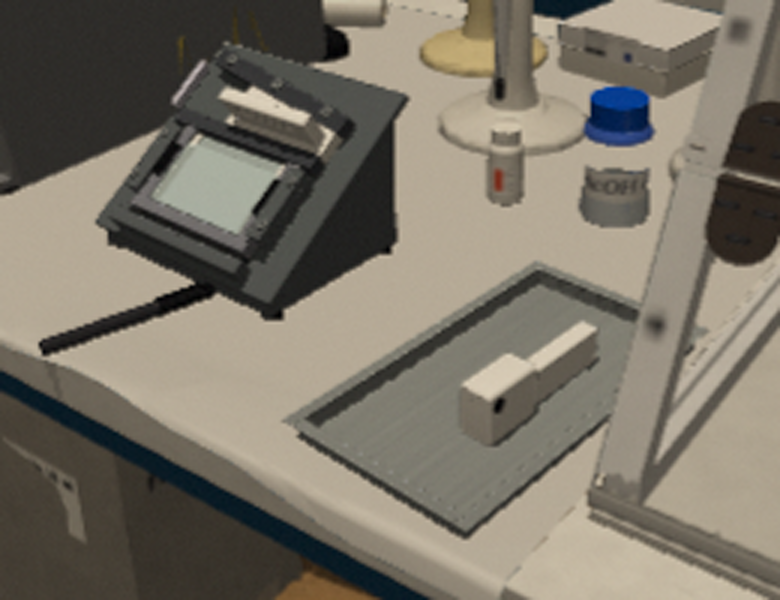

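The top view shows the stand at left (plate corners near crop pixels (57,187), (304,198), (298,405), (68,392)), with the key between its bars and its narrow end to the right. The tray is at right, and the block in it has its nose pointing away from the robot, ending at about (530,289). The scene view agrees, and the marker lies in front of the stand.

```bash
cat >> h.py <<'E'
from scipy.optimize import least_squares
def proj(im,P):
    E=np.array(im["extrinsics"]); c=np.atleast_2d(P)@E[:3,:3].T+E[:3,3]; s=c[:,:2]/c[:,2:]
    s=s*(1+im["k1"]*(s**2).sum(1,keepdims=True)); return s*[im["fx"],im["fy"]]+[im["cx"],im["cy"]]
def fit(obs,x0,z0=0,loss="soft_l1"):
    """obs: list of (im, localpts mm, pixels); pose x,y,yaw"""
    def f(p):
        T=R.from_euler("z",p[2])
        return np.concatenate([(proj(im,T.apply(np.array(L)/1e3)+[p[0],p[1],z0])-np.array(px)).ravel() for im,L,px in obs])
    r=least_squares(f,x0,loss=loss); return r.x,f(r.x).reshape(-1,2)
def keyR(yaw):  # columns: key x (up slope), y, z in world
    return R.from_euler("z",yaw)*R.from_euler("y",-np.radians(35))
def move(pos,rot):
    """print shift/turn from measured pose to the target TCP pose"""
    s=ctrl.get_state(); r=R.from_rotvec(s["tool_rot"])
    print("t mm",np.round(r.inv().apply(np.array(pos)-s["position"])*1e3,1),"w",np.round((r.inv()*rot).as_rotvec(),3))
E
python3 - <<'E'
from h import *
T=vision.get_image("top"); S=vision.get_image("scene")
t=lambda a:np.array(a)/2.7+[160,120]; s=lambda a:np.array(a)/3+[150,160]
st=[(76.4,98,130.7),(76.4,-98,130.7),(-76,-98,24),(-76,98,24)]
print("stand",*fit([(T,st,t([(57,187),(304,198),(298,405),(69,392)])),(S,st,s([(225,43),(407,98),(272,306),(100,222)]))],[.45,.1,0]))
tr=[(120,65,15),(120,-65,15),(-120,-65,15),(-120,65,15)]
print("tray",*fit([(T,tr,t([(433,212),(594,228),(575,521),(404,505)])),(S,[tr[0],tr[3],tr[2]],s([(538,263),(287,420),(465,535)]))],[.4,-.3,0]))
b=[(23,12,36),(23,-12,36),(-23,-12,36),(-23,12,36),(94,7,26),(94,-7,26)]
print("block",*fit([(T,b,t([(509,373),(540,373),(535,430),(503,426),(523,289),(538,290)])),(S,[b[0],b[3],b[2],b[4],b[5]],s([(510,354),(460,388),(487,405),(580,322),(598,332)]))],[.4,-.3,0],.003))
E
```

```text
stand [ 0.5242777   0.03524615 -0.06488741] [[-9.35871915e-01 -4.84969716e-01]
 [ 1.66217087e+00 -3.46471798e-01]
 [ 1.53129928e+00  5.43175753e-01]
 [-6.98406609e-01  7.07330580e-01]
 [ 4.63085082e-01 -9.32108970e-01]
 [ 9.27602893e-01 -1.82498079e+00]
 [-4.50476413e-01 -3.81314421e-01]
 [-2.25841620e+00  1.29077917e-03]]
tray [ 0.47409694 -0.22460026 -0.1161022 ] [[ 1.38496155  2.21207779]
 [-1.89431477  1.75891736]
 [-2.04809054 -0.8501113 ]
 [ 2.75591041 -0.79773155]
 [-0.42418225  1.52601166]
 [ 2.49535622  0.63860204]
 [-0.39350938 -3.50745336]]
block [ 0.44223776 -0.23757772 -0.12789355] [[ 0.75845027 -0.42441264]
 [ 0.139821    0.7751853 ]
 [ 0.19444275  0.59351006]
 [ 1.10433179  0.8605466 ]
 [-0.0390483  -0.07046272]
 [ 0.60890783  0.23880665]
 [-1.22180374 -1.1015321 ]
 [-0.94687596 -1.3285607 ]
 [ 0.70946494 -1.42652391]
 [ 0.09955149 -0.5843093 ]
 [ 0.1118757  -1.27983579]]
```

Run:
```python
import cv2
cv2.imwrite("pics/both.png",cv2.hconcat([cv2.resize(cv2.imread(f"pics/{n}0.png"),(400,300),interpolation=cv2.INTER_AREA) for n in("top","scene")]))
```

```text
(no output)
```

View pics/both.png

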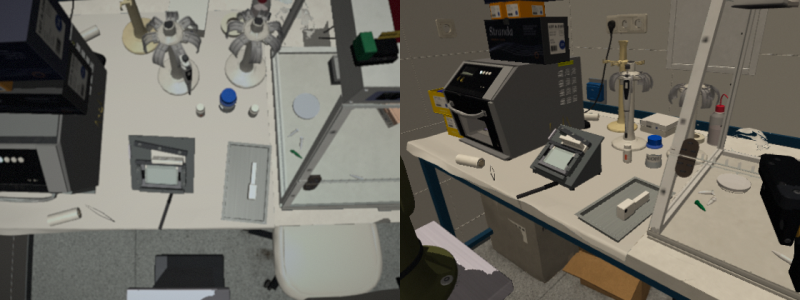

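Run:
```python
from h import *
yaw=-.128; rot=R.from_euler("z",yaw)*R.from_euler("x",np.pi)
move([.442,-.238,.22],rot); move([.442,-.238,.12],rot)
```

```text
t mm [ 336.3 -277.3    2.6] w [0.    0.    0.471]
t mm [ 336.3 -277.3  102.6] w [0.    0.    0.471]
```

The left half shows the top view and the right half the scene view. A glass hood with a slanted front stands to the right of the tray, its near-left base corner near top pixel (392,294) in full size. The approach has to pass in front of it.

```bash
cat >> h.py <<'E'
def onz(im,px,z):
    E=np.array(im["extrinsics"]); q=(np.array(px,float)-[im["cx"],im["cy"]])/[im["fx"],im["fy"]]; s=q.copy()
    for _ in range(20): s=q/(1+im["k1"]*(s@s))
    d=E[:3,:3].T@np.r_[s,1]; c=-E[:3,:3].T@E[:3,3]; return c+d*(z-c[2])/d[2]
def tri(obs):
    A=[];b=[]
    for im,px in obs:
        E=np.array(im["extrinsics"]); c=-E[:3,:3].T@E[:3,3]; d=onz(im,px,-1)-c; d/=np.linalg.norm(d); M=np.eye(3)-np.outer(d,d); A.append(M); b.append(M@c)
    return np.linalg.lstsq(np.vstack(A),np.concatenate(b),rcond=None)[0]
E
python3 - <<'E'
from h import *
T=vision.get_image("top"); S=vision.get_image("scene")
for p in [(392,294),(560,284),(275,315),(385,315),(480,100),(388,290),(385,255)]: print(p,np.round(onz(T,p,0),3))
for p in [(357,329),(560,395)]: print("s",p,np.round(onz(S,p,0),3))
# brown handle seen in both
print(tri([(T,(313*1.4,182*1.4)),(S,(289*1.4,160*1.4))]))
E
```

```text
(392, 294) [ 0.386 -0.327  0.   ]
(560, 284) [ 0.398 -0.723  0.   ]
(275, 315) [ 0.344 -0.063  0.   ]
(385, 315) [ 0.34  -0.309  0.   ]
(480, 100) [ 0.852 -0.576  0.   ]
(388, 290) [ 0.395 -0.319  0.   ]
(385, 255) [ 0.475 -0.316  0.   ]
s (357, 329) [ 0.422 -0.33   0.   ]
s (560, 395) [ 0.46  -0.608  0.   ]
[ 0.45537284 -0.37518887  0.192492  ]
```

Run:
```python
from h import *
T=vision.get_image("top"); S=vision.get_image("scene")
c=tri; 
E=np.array(T["extrinsics"]); ct=-E[:3,:3].T@E[:3,3]
n=np.cross(onz(T,(395,290),0)-ct,onz(T,(490,70),0)-ct)
E=np.array(S["extrinsics"]); cs=-E[:3,:3].T@E[:3,3]
for x,y in [(350,315),(360,275),(372,237),(384,195),(395,160)]:
    d=onz(S,(x,y),-1)-cs; print((x,y),np.round(cs+d*(n@(ct-cs))/(n@d),3))
a=T["color"][40:320,380:520]; b=S["color"][60:340,320:460]
cv2.imwrite("pics/hood.png",cv2.resize(cv2.hconcat([a,b]),None,fx=2.1,fy=2.1,interpolation=cv2.INTER_CUBIC))
```

```text
(350, 315) [ 0.398 -0.326  0.044]
(360, 275) [ 0.424 -0.326  0.104]
(372, 237) [ 0.452 -0.329  0.158]
(384, 195) [ 0.481 -0.33   0.218]
(395, 160) [ 0.507 -0.332  0.267]
```

View pics/hood.png

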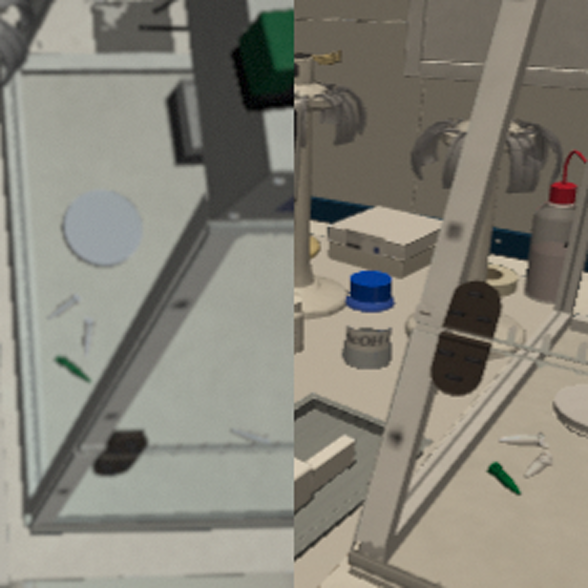

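The hood's side is at y ≈ -0.327, so I'll grip the block with the tool offset to the left and let the fingers centre it. I'll go round in front of the hood.

Request:
{"api": "jog_arm", "payload": {
  "increments": [
    {"tx":20,"ty":-37,"tz":-6,"gripper":1},
    {"tx":40,"ty":-75,"tz":-12,"gripper":1},
    {"tx":60,"ty":-112,"tz":-18,"gripper":1},
    {"tx":80,"ty":-150,"tz":-24,"gripper":1},
    {"tx":100,"ty":-187,"tz":-30,"gripper":0.83}
  ]
}}

```text
validation failed for argument at $.in...
```

Request:
{"api": "jog_arm", "payload": {
  "increments": [
    {"tx":38,"ty":-17,"gripper":0.83},
    {"tx":76,"ty":-34,"gripper":0.83},
    {"tx":114,"ty":-51,"gripper":0.83},
    {"tx":152,"ty":-68,"gripper":0.83},
    {"tx":190,"ty":-85,"gripper":0.83}
  ]
}}

```text
validation failed for argument at $.in...
```

Request:
{"api": "jog_arm", "payload": {
  "increments": [
    {"tx":20,"ty":-8,"tz":10,"wz":0.1,"gripper":0.83},
    {"tx":40,"ty":-16,"tz":30,"wz":0.2,"gripper":0.83},
    {"tx":53,"ty":-23,"tz":50,"wz":0.3,"gripper":0.83},
    {"tx":53,"ty":-23,"tz":70,"wz":0.4,"gripper":0.83},
    {"tx":53,"ty":-23,"tz":80,"wz":0.471,"gripper":0.83}
  ]
}}

```text
validation failed for argument at $.in...
```

Run:
```python
from h import *
W=vision.get_image("wrist"); T=vision.get_image("top")
cv2.imwrite("pics/w1.png",cv2.resize(W["color"],(800,600)))
s=ctrl.get_state(); print(s["time"],np.round(s["position"],4),s["grip_width"],np.round(s["joint_positions"],2)); print(np.round(proj(W,[[.442,-.238,.039],[.534,-.25,.03]]),0))
```

```text
1.7 [ 0.2185 -0.6122  0.2226] 0.9963851665404188 [ 1.24  0.32 -0.07  1.45  0.02  1.37 -0.06]
[[  14. -127.]
 [  60. -196.]]
```

View pics/w1.png

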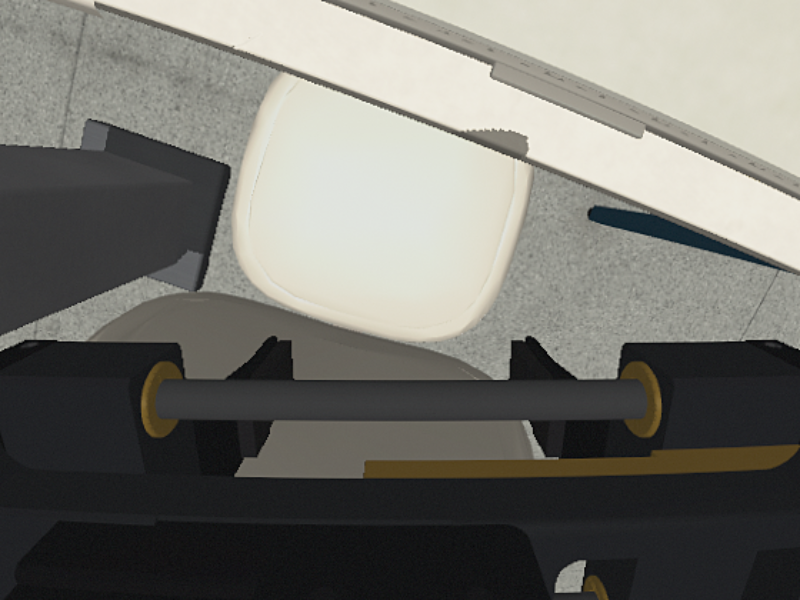

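No move was made: the wrist picture still shows the bench edge and a stool, with the wide gripper body spanning the closing direction. I'll give every field in each row.

Request:
{"api": "jog_arm", "payload": {
  "increments": [
    {"tx":20,"ty":-37,"tz":-6,"wx":0,"wy":0,"wz":0,"gripper":1},
    {"tx":40,"ty":-75,"tz":-12,"wx":0,"wy":0,"wz":0,"gripper":1},
    {"tx":60,"ty":-112,"tz":-18,"wx":0,"wy":0,"wz":0,"gripper":1},
    {"tx":80,"ty":-150,"tz":-24,"wx":0,"wy":0,"wz":0,"gripper":1},
    {"tx":100,"ty":-187,"tz":-30,"wx":0,"wy":0,"wz":0,"gripper":0.83}
  ]
}}

```text
time: 2.12
position: [0.2489, -0.4063, 0.2519]
tool_rot: [3.095, 0.535, -0.0]
ft_force: [0.4, 0.2, 1.0]
grip_width: 0.969
grip_force: 0.0
```

Request:
{"api": "jog_arm", "payload": {
  "increments": [
    {"tx":38,"ty":-17,"tz":0,"wx":0,"wy":0,"wz":0,"gripper":0.83},
    {"tx":76,"ty":-34,"tz":0,"wx":0,"wy":0,"wz":0,"gripper":0.83},
    {"tx":114,"ty":-51,"tz":0,"wx":0,"wy":0,"wz":0,"gripper":0.83},
    {"tx":152,"ty":-68,"tz":0,"wx":0,"wy":0,"wz":0,"gripper":0.83},
    {"tx":190,"ty":-85,"tz":0,"wx":0,"wy":0,"wz":0,"gripper":0.83}
  ]
}}

```text
time: 2.53
position: [0.4004, -0.2627, 0.2523]
tool_rot: [3.094, 0.535, 0.001]
ft_force: [0.6, -1.0, 0.3]
grip_width: 0.832
grip_force: 0.0
```

Request:
{"api": "jog_arm", "payload": {
  "increments": [
    {"tx":20,"ty":-8,"tz":10,"wx":0,"wy":0,"wz":0.1,"gripper":0.83},
    {"tx":40,"ty":-16,"tz":30,"wx":0,"wy":0,"wz":0.2,"gripper":0.83},
    {"tx":53,"ty":-23,"tz":50,"wx":0,"wy":0,"wz":0.3,"gripper":0.83},
    {"tx":53,"ty":-23,"tz":70,"wx":0,"wy":0,"wz":0.4,"gripper":0.83},
    {"tx":53,"ty":-23,"tz":80,"wx":0,"wy":0,"wz":0.471,"gripper":0.83}
  ]
}}

```text
time: 2.95
position: [0.4411, -0.223, 0.1695]
tool_rot: [-3.134, 0.204, 0.004]
ft_force: [-0.1, 0.4, -0.2]
grip_width: 0.833
grip_force: 0.0
```

Run:
```python
from h import *
W=vision.get_image("wrist"); 
cv2.imwrite("pics/w2.png",cv2.resize(W["color"],(800,600)))
s=ctrl.get_state(); print(s["time"],np.round(s["position"],4),s["tool_rot"],s["grip_width"],np.round(s["joint_positions"],2)); print(np.round(proj(W,[[.442,-.238,.039],[.534,-.25,.03]])*800/560,0))
```

```text
3.0 [ 0.4399 -0.2233  0.1682] [-3.13225312  0.20940063  0.00733237] 0.829932949447113 [ 0.88  0.05 -0.47  1.88  0.02  1.22 -1.31]
[[421. 278.]
 [423. 137.]]
```

View pics/w2.png

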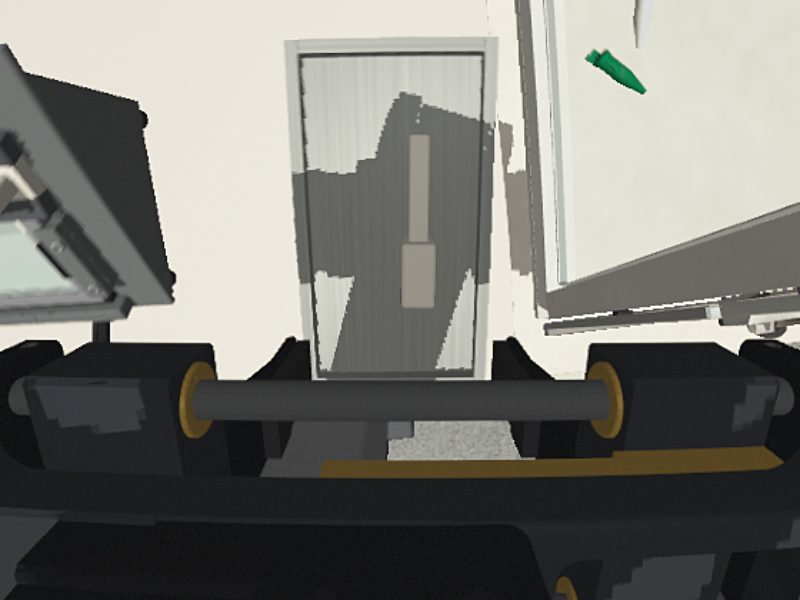

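The wrist view shows the tray, with the block's shank top at (401..435, 243..307) and its nose tip at (419,135), within about 2 mm of my estimate. The hood's base is at right.

Run:
```python
from h import *
W=vision.get_image("wrist"); k=.7
b=[(23,12,36),(23,-12,36),(-23,-12,36),(-23,12,36),(94,7,26),(94,-7,26)]
p,r=fit([(W,b,k*np.array([(401,243),(435,243),(434,307),(401,307),(410,135),(428,135)]))],[.442,-.238,-.128],.003); print(np.round(p,4),abs(r).max())
tr=[(120,65,15),(120,-65,15)]
q,r=fit([(W,tr,k*np.array([(285,41),(498,38)]))],[.474,-.2246,-.116]); print("tray",np.round(q,4),abs(r).max())
yaw=p[2]; rot=R.from_euler("z",yaw)*R.from_euler("x",np.pi)
tgt=np.array([p[0],p[1],.008])+R.from_euler("z",yaw).apply([-.002,.019,0])
# left wall inner in block-y coordinates from tool centre
T=R.from_euler("z",q[2]); print("wall gap", [(R.from_euler("z",yaw).inv().apply(T.apply([x,.062,0])+[q[0],q[1],0]-tgt))[1] for x in (-.05,0)])
move(tgt,rot)
```

```text
[ 0.442  -0.2358 -0.1339] 1.3772695940148196
tray [ 0.4786 -0.2245 -0.1203] 5.792133529086584
wall gap [np.float64(0.058387671570161136), np.float64(0.059068928716946106)]
t mm [  2.   -7.2 161.8] w [-0.002  0.004  0.006]
```

Request:
{"api": "jog_arm", "payload": {
  "increments": [
    {"tx":2,"ty":-7,"tz":35,"wx":0,"wy":0,"wz":0.006,"gripper":0.83},
    {"tx":2,"ty":-7,"tz":70,"wx":0,"wy":0,"wz":0.006,"gripper":0.83},
    {"tx":2,"ty":-7,"tz":105,"wx":0,"wy":0,"wz":0.006,"gripper":0.83},
    {"tx":2,"ty":-7,"tz":130,"wx":0,"wy":0,"wz":0.006,"gripper":0.83},
    {"tx":2,"ty":-7,"tz":145,"wx":0,"wy":0,"wz":0.006,"gripper":0.83}
  ]
}}

```text
time: 3.47
position: [0.4431, -0.2179, 0.0248]
tool_rot: [-3.134, 0.208, 0.004]
ft_force: [-0.7, 0.8, -0.0]
grip_width: 0.829
grip_force: 0.0
```

Request:
{"api": "jog_arm", "payload": {
  "increments": [
    {"tx":0,"ty":0,"tz":6,"wx":0,"wy":0,"wz":0,"gripper":0.83},
    {"tx":0,"ty":0,"tz":12,"wx":0,"wy":0,"wz":0,"gripper":0.83},
    {"tx":0,"ty":0,"tz":17,"wx":0,"wy":0,"wz":0,"gripper":0.83},
    {"tx":0,"ty":0,"tz":17,"wx":0,"wy":0,"wz":0,"gripper":0.83},
    {"tx":0,"ty":0,"tz":17,"wx":0,"wy":0,"wz":0,"gripper":0.7}
  ]
}}

```text
time: 3.88
position: [0.4451, -0.2186, 0.0107]
tool_rot: [3.134, -0.21, 0.002]
ft_force: [0.6, 0.3, -1.2]
grip_width: 0.808
grip_force: 0.0
```

Request:
{"api": "jog_arm", "payload": {
  "increments": [
    {"tx":0,"ty":0,"tz":0,"wx":0,"wy":0,"wz":0,"gripper":0.6},
    {"tx":0,"ty":0,"tz":0,"wx":0,"wy":0,"wz":0,"gripper":0.5},
    {"tx":0,"ty":0,"tz":0,"wx":0,"wy":0,"wz":0,"gripper":0.4},
    {"tx":0,"ty":0,"tz":0,"wx":0,"wy":0,"wz":0,"gripper":0.3},
    {"tx":0,"ty":0,"tz":0,"wx":0,"wy":0,"wz":0,"gripper":0.15}
  ],
  "grip_force": 50
}}

```text
time: 4.3
position: [0.4445, -0.2186, 0.0101]
tool_rot: [3.134, -0.211, 0.001]
ft_force: [-0.5, -1.3, 0.3]
grip_width: 0.461
grip_force: 0.5
```

Request:
{"api": "jog_arm", "payload": {
  "increments": [
    {"tx":0,"ty":0,"tz":0,"wx":0,"wy":0,"wz":0,"gripper":0.1},
    {"tx":0,"ty":0,"tz":0,"wx":0,"wy":0,"wz":0,"gripper":0.1},
    {"tx":0,"ty":0,"tz":0,"wx":0,"wy":0,"wz":0,"gripper":0.1},
    {"tx":0,"ty":0,"tz":0,"wx":0,"wy":0,"wz":0,"gripper":0.1},
    {"tx":0,"ty":0,"tz":0,"wx":0,"wy":0,"wz":0,"gripper":0.1}
  ],
  "grip_force": 50
}}

```text
time: 4.72
position: [0.4444, -0.2182, 0.0098]
tool_rot: [3.134, -0.211, 0.0]
ft_force: [0.1, -0.7, 1.5]
grip_width: 0.287
grip_force: 46.2
```

Request:
{"api": "jog_arm", "payload": {
  "increments": [
    {"tx":0,"ty":0,"tz":-10,"wx":0,"wy":0,"wz":0,"gripper":0.1},
    {"tx":0,"ty":0,"tz":-40,"wx":0,"wy":0,"wz":0,"gripper":0.1},
    {"tx":0,"ty":0,"tz":-80,"wx":0,"wy":0,"wz":0,"gripper":0.1},
    {"tx":0,"ty":0,"tz":-120,"wx":0,"wy":0,"wz":0,"gripper":0.1},
    {"tx":0,"ty":0,"tz":-160,"wx":0,"wy":0,"wz":0,"gripper":0.1}
  ]
}}

```text
time: 5.13
position: [0.4437, -0.217, 0.1715]
tool_rot: [-3.134, 0.209, 0.001]
ft_force: [1.4, -1.2, -0.7]
grip_width: 0.282
grip_force: 46.2
```

```bash
cat >> h.py <<'E'
ST=[.5243,.0352,-.0649]
def stand(ST=ST):
    """origin (world, plate low edge mid) and rotation: columns up-slope, across, normal"""
    r=keyR(ST[2]); o=np.array([ST[0],ST[1],0])+R.from_euler("z",ST[2]).apply([-.076,0,.024]); return o,r
def toolrot(r): m=r.as_matrix(); return R.from_matrix(np.c_[m[:,1],m[:,0],-m[:,2]])
def onplane(im,px,h,ST=ST):
    """pixel -> (u up slope, v across, h) on plane h above the plate, m"""
    o,r=stand(ST); E=np.array(im["extrinsics"]); c=-E[:3,:3].T@E[:3,3]; d=onz(im,px,-1)-c
    c,d=r.inv().apply(c-o),r.inv().apply(d); return c+d*(h-c[2])/d[2]
E
python3 - <<'E'
from h import *
T=vision.get_image("top")
t=lambda a:np.array(a)/2.7+[160,120]
for n,p,h in [("key wide low",(140,290),.011),("narrow low",(258,299),.011),("narrow up",(270,264),.011),("wide up",(140,242),.011),("fin end wide",(147,266),.038),("fin end narrow",(262,275),.038),("lowbar",(268,300),.012),("upbar",(275,262),.012),("upbar L",(80,225),.012)]: print(n,np.round(onplane(T,t(p),h)*1e3,1))
E
```

```text
key wide low [105.5  31.8  11. ]
narrow low [102.6 -61.3  11. ]
narrow up [133.4 -70.2  11. ]
wide up [146.8  30.6  11. ]
fin end wide [139.5  20.7  38. ]
fin end narrow [136.6 -66.3  38. ]
lowbar [102.7 -69.2  12. ]
upbar [135.7 -74.1  12. ]
upbar L [159.2  76.7  12. ]
```

Run:
```python
from h import *
o,r=stand(); p=o+r.apply([.118,-.211,.060]); print(p, (R.from_rotvec(ctrl.get_state()["tool_rot"]).inv()*toolrot(r)).magnitude()); move(p,toolrot(r))
```

```text
[ 0.49689002 -0.17446374  0.14083114] 1.7192860152205303
t mm [ 41.6 -50.9  39.6] w [-0.453  0.494 -1.583]
```

Request:
{"api": "jog_arm", "payload": {
  "increments": [
    {"tx":8,"ty":-10,"tz":-10,"wx":-0.03,"wy":0.033,"wz":-0.105,"gripper":0.1},
    {"tx":16,"ty":-20,"tz":-20,"wx":-0.06,"wy":0.066,"wz":-0.21,"gripper":0.1},
    {"tx":24,"ty":-30,"tz":-20,"wx":-0.09,"wy":0.098,"wz":-0.315,"gripper":0.1},
    {"tx":32,"ty":-40,"tz":-20,"wx":-0.12,"wy":0.131,"wz":-0.42,"gripper":0.1},
    {"tx":42,"ty":-51,"tz":-20,"wx":-0.15,"wy":0.163,"wz":-0.522,"gripper":0.1}
  ]
}}

```text
time: 5.6
position: [0.4929, -0.172, 0.19]
tool_rot: [2.915, 0.584, 0.227]
ft_force: [0.2, -0.1, -1.4]
grip_width: 0.288
grip_force: 46.2
```

Request:
{"api": "jog_arm", "payload": {
  "increments": [
    {"tx":0,"ty":0,"tz":0,"wx":-0.03,"wy":0.033,"wz":-0.105,"gripper":0.1},
    {"tx":0,"ty":0,"tz":0,"wx":-0.06,"wy":0.066,"wz":-0.21,"gripper":0.1},
    {"tx":0,"ty":0,"tz":0,"wx":-0.09,"wy":0.098,"wz":-0.315,"gripper":0.1},
    {"tx":0,"ty":0,"tz":0,"wx":-0.12,"wy":0.131,"wz":-0.42,"gripper":0.1},
    {"tx":0,"ty":0,"tz":0,"wx":-0.15,"wy":0.163,"wz":-0.522,"gripper":0.1}
  ]
}}

```text
time: 6.02
position: [0.4924, -0.1723, 0.1896]
tool_rot: [2.505, 1.261, 0.415]
ft_force: [-0.1, 1.4, -1.1]
grip_width: 0.288
grip_force: 46.2
```

Request:
{"api": "jog_arm", "payload": {
  "increments": [
    {"tx":0,"ty":0,"tz":0,"wx":-0.03,"wy":0.033,"wz":-0.105,"gripper":0.1},
    {"tx":0,"ty":0,"tz":0,"wx":-0.06,"wy":0.066,"wz":-0.21,"gripper":0.1},
    {"tx":0,"ty":0,"tz":0,"wx":-0.09,"wy":0.098,"wz":-0.315,"gripper":0.1},
    {"tx":0,"ty":0,"tz":0,"wx":-0.12,"wy":0.131,"wz":-0.42,"gripper":0.1},
    {"tx":0,"ty":0,"tz":0,"wx":-0.15,"wy":0.163,"wz":-0.522,"gripper":0.1}
  ]
}}

```text
time: 6.43
position: [0.4951, -0.1734, 0.1871]
tool_rot: [1.979, 1.783, 0.557]
ft_force: [0.7, 0.2, -1.7]
grip_width: 0.279
grip_force: 46.2
```

Run:
```python
from h import *
o,r=stand(); p=o+r.apply([.118,-.211,.060]); move(p,toolrot(r)); s=ctrl.get_state(); print(np.round(s["position"],4),np.round(s["joint_positions"],2),s["grip_width"])
W=vision.get_image("wrist"); cv2.imwrite("pics/w3.png",cv2.resize(W["color"],(800,600)))
```

```text
t mm [ -1.8 -24.   39.6] w [-0.024  0.004 -0.038]
[ 0.4951 -0.1734  0.1871] [ 0.61 -0.3  -0.16  2.27 -0.42  0.65  0.6 ] 0.27886815020064654
```

View pics/w3.png

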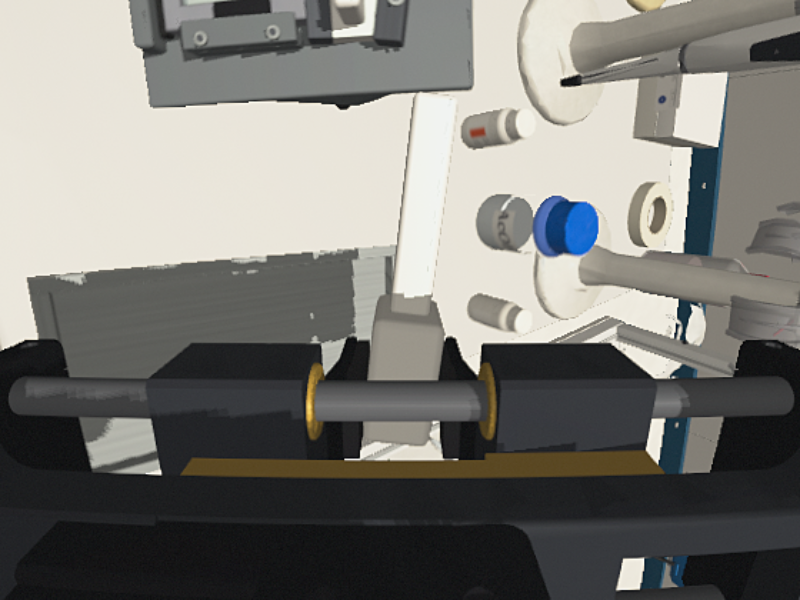

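The wrist view shows the block held, with its nose running from (410,300) to (437,95). The stand is at the top, with the key's narrow end near (350,15). The nose looks turned in the grip, so I'll compare it with a model projection.

Run:
```python
from h import *
W=vision.get_image("wrist"); s=ctrl.get_state(); r=R.from_rotvec(s["tool_rot"]); p=np.array(s["position"])
E=np.array(W["extrinsics"]); c=-E[:3,:3].T@E[:3,3]; print("cam in tool",np.round(r.inv().apply(c-p)*1e3,1),np.round(r.inv().apply(E[2,:3]),3), np.round(r.inv().apply(E[0,:3]),3))
# block frame in tool: x=tool x, z=-tool z, underside 6 mm above TCP tip level
b=dict(noseTL=(94,7,26),noseTR=(94,-7,26),baseTL=(23,7,26),baseTR=(23,-7,26),shFL=(23,12,36),shFR=(23,-12,36),shBL=(-23,12,36),shBR=(-23,-12,36),noseBL=(94,7,0),noseBR=(94,-7,0))
for n,q in b.items():
    t=np.array([q[0],-q[1],-(q[2]-6)])/1e3; print(n,np.round(proj(W,p+r.apply(t))[0]/.7))
g=cv2.cvtColor(W["color"],cv2.COLOR_BGR2GRAY)
for y in (80,110,140,170,200,204,208,212,220,230): print(y, g[y,255:320:2].tolist())
```

```text
cam in tool [  71.5   -1.1 -163.9] [-0.261  0.005  0.965] [ 0.013  1.    -0.002]
noseTL [382. 102.]
noseTR [427. 102.]
baseTL [381. 322.]
baseTR [421. 322.]
shFL [364. 332.]
shFR [438. 333.]
shBL [365. 454.]
shBR [433. 455.]
noseBL [384. 113.]
noseBR [423. 114.]
80 [228, 230, 229, 229, 229, 228, 228, 229, 229, 228, 228, 229, 228, 228, 229, 228, 233, 186, 235, 242, 242, 242, 242, 242, 242, 242, 242, 242, 242, 242, 242, 242, 222]
110 [229, 229, 229, 229, 229, 229, 229, 228, 229, 229, 229, 229, 229, 229, 237, 146, 227, 243, 242, 242, 242, 242, 243, 242, 243, 242, 243, 237, 243, 242, 211, 229, 229]
140 [229, 230, 229, 230, 229, 228, 229, 229, 229, 229, 229, 229, 233, 82, 215, 243, 241, 241, 242, 242, 242, 242, 242, 242, 243, 242, 243, 241, 203, 229, 228, 229, 228]
170 [231, 231, 230, 231, 234, 240, 239, 237, 235, 234, 236, 244, 196, 237, 241, 241, 241, 241, 242, 242, 242, 242, 242, 243, 243, 241, 192, 230, 229, 229, 229, 229, 229]
200 [180, 181, 181, 180, 181, 179, 182, 151, 98, 97, 167, 228, 241, 240, 241, 241, 241, 241, 241, 241, 242, 244, 247, 241, 199, 229, 229, 229, 229, 229, 229, 2
[... 154 characters left out ...]
9, 229, 229, 229, 229]
208 [171, 172, 173, 178, 184, 127, 103, 109, 110, 99, 139, 164, 138, 141, 141, 143, 146, 149, 148, 148, 149, 150, 144, 138, 237, 229, 228, 229, 228, 229, 229, 228, 229]
212 [182, 182, 180, 179, 164, 105, 108, 110, 109, 106, 142, 151, 149, 150, 150, 150, 150, 150, 150, 150, 149, 151, 142, 109, 100, 132, 231, 229, 229, 229, 229, 229, 229]
220 [181, 182, 185, 188, 99, 110, 111, 111, 111, 112, 112, 109, 109, 112, 110, 112, 114, 117, 121, 127, 136, 135, 123, 110, 110, 109, 114, 233, 229, 229, 229, 229, 229]
230 [177, 178, 181, 111, 140, 145, 150, 149, 149, 148, 147, 147, 148, 149, 147, 147, 146, 146, 145, 147, 146, 145, 146, 145, 145, 145, 141, 122, 242, 229, 228, 229, 228]
```

Run:
```python
from h import *
W=vision.get_image("wrist"); s=ctrl.get_state(); r=R.from_rotvec(s["tool_rot"]); p=np.array(s["position"])
b=np.array([(94,7,26),(94,-7,26),(23,7,26),(23,-7,26),(23,12,36),(23,-12,36),(-23,-12,36)])/1e3
px=np.array([(415,94),(458,97),(391,303),(431,309),(373,322),(441,325),(437,443)])*.7
B=R.from_euler("x",np.pi)
def f(q):
    t=q[:3]+(R.from_rotvec(q[3:])*B).apply(b)
    return np.r_[(proj(W,p+r.apply(t))-px).ravel(), np.array([q[3],q[4]])*30]
sol=least_squares(f,[0,0,-.006,0,0,0],loss="soft_l1"); print(np.round(sol.x*[1e3]*3+[0]*3 if 0 else np.r_[sol.x[:3]*1e3,sol.x[3:]],3)); print(np.round(f(sol.x)[:-2].reshape(-1,2),1))
cv2.imwrite("pics/w3c.png",cv2.resize(W["color"][40:330,200:360],None,fx=2,fy=2,interpolation=cv2.INTER_CUBIC))
```

```text
[ 3.076  1.248 10.642 -0.018  0.019  0.099]
[[-1.1 -0.9]
 [ 0.   0.5]
 [ 0.1  4.1]
 [-0.2  2.8]
 [ 1.3 -3.7]
 [ 4.2 -0.6]
 [-4.9 -0.2]]
```

Run:
```python
from h import *
W=vision.get_image("wrist")
for n,px,h in [("plate corner up",(472,88),0),("plate corner low",(152,106),0),("lowbar in",(330,42),.012),("upbar in",(376,42),.012),("upbar out",(406,46),.012),("lowbar out",(308,42),.012),("fin top end?",(350,20),.038)]:
    print(n,np.round(onplane(W,np.array(px)*.7,h)*1e3,1))
a=W["color"][0:90,190:350]; cv2.imwrite("pics/w3d.png",cv2.resize(a,None,fx=5,fy=5,interpolation=cv2.INTER_CUBIC))
```

```text
plate corner up [185.8 -94.5   0. ]
plate corner low [  2.3 -92.6   0. ]
lowbar in [110.8 -69.9  12. ]
upbar in [134.9 -71.4  12. ]
upbar out [150.3 -74.2  12. ]
lowbar out [ 99.3 -69.2  12. ]
fin top end? [125.1 -68.2  38. ]
```

View pics/w3d.png

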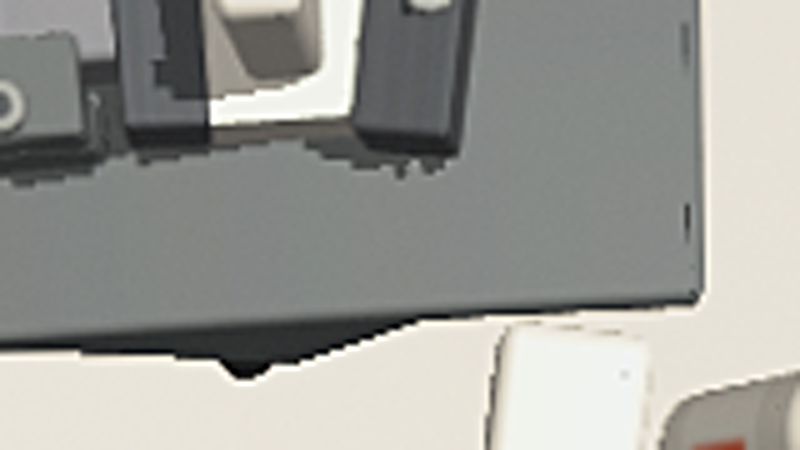

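```bash
cat >> h.py <<'E'
TIP=np.array([.096,.0103,-.007]); YAW=.1
def tipmove(u,v,h,tip=None,yaw=None):
    """tool move to put the nose's end-face middle at stand (u,v,h), block along the channel"""
    o,r=stand(); Rt=toolrot(r)*R.from_rotvec([0,0,-(YAW if yaw is None else yaw)]); p=o+r.apply([u,v,h])-Rt.apply(TIP if tip is None else tip); print("tcp",np.round(p,4)); move(p,Rt)
E
python3 - <<'E'
from h import *
W=vision.get_image("wrist")
print([np.round(onplane(W,(x/5+190,y/5),h)*1e3,1) for x,y,h in [(207,128,.012),(357,130,.012),(210,128,.011),(355,118,.011),(292,75,.011),(262,12,.038)]])
tipmove(.122,-.097,.023); print(ctrl.get_state()["time"])
E
```

```text
[array([112. , -67.2,  12. ]), array([134.4, -68.9,  12. ]), array([112.3, -67. ,  11. ]), array([134.1, -66.9,  11. ]), array([125.1, -60.5,  11. ]), array([124.5, -60.9,  38. ])]
tcp [ 0.5259 -0.1589  0.1067]
t mm [ 17.  -21.7  83.9] w [-0.025  0.007 -0.146]
6.6833
```

The crop shows the mouth: the lower bar's inner edge is at (207,128), the upper bar's at (357,130), and the key's end lies between them, with the fin's foot at (292,75). The nose tip is at (500..650,325).

Request:
{"api": "jog_arm", "payload": {
  "increments": [
    {"tx":4,"ty":-4,"tz":10,"wx":-0.005,"wy":0,"wz":-0.04,"gripper":0.1},
    {"tx":8,"ty":-8,"tz":25,"wx":-0.01,"wy":0,"wz":-0.08,"gripper":0.1},
    {"tx":12,"ty":-14,"tz":45,"wx":-0.015,"wy":0,"wz":-0.11,"gripper":0.1},
    {"tx":15,"ty":-18,"tz":65,"wx":-0.02,"wy":0,"wz":-0.14,"gripper":0.1},
    {"tx":17,"ty":-20,"tz":80,"wx":-0.025,"wy":0.007,"wz":-0.146,"gripper":0.1}
  ]
}}

```text
time: 7.1
position: [0.5253, -0.1577, 0.1095]
tool_rot: [1.82, 1.892, 0.535]
ft_force: [-0.4, 0.6, -0.7]
grip_width: 0.287
grip_force: 46.2
```

Run:
```python
from h import *
W=vision.get_image("wrist"); s=ctrl.get_state()
a=W["color"][0:230,180:340]; cv2.imwrite("pics/w4.png",cv2.resize(a,None,fx=2.6,fy=2.6,interpolation=cv2.INTER_CUBIC)); cv2.imwrite("pics/w4full.png",W["color"])
print(np.round(s["joint_positions"],2),np.round(s["position"],4)); tipmove(.124,-.097,.023)
r=R.from_rotvec(s["tool_rot"]); p=s["position"]; o,q=stand()
print("pred tip top", np.round((proj(W,p+r.apply(TIP+[0,0,-.013]))-[180,0])*2.6), "mouth", np.round((proj(W,o+q.apply([[.112,-.067,.012],[.1344,-.0689,.012],[.1248,-.0607,.011]]))-[180,0])*2.6).tolist())
```

```text
[ 0.51 -0.14 -0.15  2.34 -0.51  0.4   0.82] [ 0.5245 -0.1571  0.1068]
tcp [ 0.5276 -0.159   0.1078]
t mm [-2.   3.   0.9] w [-0.004 -0.004  0.002]
pred tip top [[309. 169.]] mouth [[274.0, 34.0], [387.0, 58.0], [343.0, 9.0]]
```

View pics/w4.png

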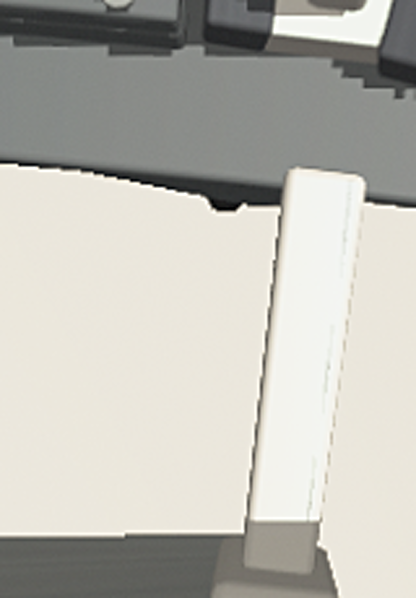

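The nose tip is at (325,172), with its axis parallel to the channel. The mouth is at (270..383, 40..48), so the tip lies a little up-slope of the model. I'll refit and then go in.

Run:
```python
from h import *
W=vision.get_image("wrist"); s=ctrl.get_state(); r=R.from_rotvec(s["tool_rot"]); p=np.array(s["position"]); print(W["fx"])
b=np.array([(0,7,13),(0,-7,13),(-71,7,13),(-71,-7,13)])/1e3
px=np.array([(284,171),(365,177),(245,570),(316,573)])/2.6+[180,0]
B=R.from_euler("x",np.pi)
def f(q):
    t=q[:3]+(R.from_rotvec([0,q[4] if len(q)>4 else 0,q[3]])*B).apply(b); return (proj(W,p+r.apply(t))-px).ravel()
for x0 in ([.096,.01,-.007,.1],[.096,.01,-.007,.1,0]):
    q=least_squares(f,x0).x; print(np.round(np.r_[q[:3]*1e3,q[3:]],3),np.round(f(q),1))
for x,y,h in [(271,39,.011),(384,47,.012),(345,5,.011)]: print(np.round(onplane(W,(x/2.6+180,y/2.6),h)*1e3,1))
```

```text
307.75852811440654
[ 9.6264e+01  1.0337e+01 -4.2570e+00  9.6000e-02] [-0.3 -0.5  0.   0.6 -0.2 -0.8  0.5  0.7]
[ 9.6392e+01  1.0268e+01 -5.4600e+00  9.4000e-02  2.6000e-02] [-0.4 -0.5  0.2  0.6 -0.2 -0.8  0.5  0.6]
[109.5 -67.5  11. ]
[131.2 -66.9  12. ]
[122.9 -59.9  11. ]
```

Run:
```python
from h import *
W=vision.get_image("wrist"); o,q=stand(); P=[];ps=[]
b=np.array([(0,7,13),(0,-7,13),(-71,7,13),(-71,-7,13)])/1e3
px=np.array([(284,171),(365,177),(245,570),(316,573)])/2.6+[180,0]
# pose of the nose in stand frame directly from the picture
B=R.from_matrix(np.array([[0,-1,0],[1,0,0],[0,0,1.]]))
def f(z): return (proj(W,o+q.apply(z[:3]+(R.from_rotvec([z[4],0,z[3]])*B).apply(b)))-px).ravel()
z=least_squares(f,[.122,-.097,.023,0,0]).x; print("tip in stand mm",np.round(z[:3]*1e3,1),"yaw,pitch",np.round(z[3:],3))
s=ctrl.get_state(); print(np.round(s["position"],4), np.round((R.from_rotvec(s["tool_rot"]).inv()*q).apply([1,0,0]),3),np.round((R.from_rotvec(s["tool_rot"]).inv()*q).apply([0,1,0]),3))
```

```text
tip in stand mm [122.  -95.6  24.8] yaw,pitch [0.005 0.024]
[ 0.5249 -0.1581  0.1097] [-0.101  0.995 -0.002] [0.995 0.101 0.002]
```

Request:
{"api": "jog_arm", "payload": {
  "increments": [
    {"tx":0,"ty":-0.5,"tz":3,"wx":0,"wy":0,"wz":0,"gripper":0.1},
    {"tx":0,"ty":-0.5,"tz":6,"wx":0,"wy":0,"wz":0,"gripper":0.1},
    {"tx":2,"ty":-0.3,"tz":9,"wx":0,"wy":0,"wz":0,"gripper":0.1},
    {"tx":9,"ty":0.4,"tz":9,"wx":0,"wy":0,"wz":0,"gripper":0.1},
    {"tx":16,"ty":1.1,"tz":9,"wx":0,"wy":0,"wz":0,"gripper":0.1}
  ],
  "grip_force": 55
}}

```text
time: 7.67
position: [0.5312, -0.1437, 0.1036]
tool_rot: [1.821, 1.888, 0.536]
ft_force: [-0.2, 0.5, 0.2]
grip_width: 0.285
grip_force: 50.9
```

Run:
```python
from h import *
W=vision.get_image("wrist"); s=ctrl.get_state(); print(np.round(s["ft_force"],1),np.round(s["position"],4))
a=W["color"][0:200,180:340]; cv2.imwrite("pics/w5.png",cv2.resize(a,None,fx=3,fy=3,interpolation=cv2.INTER_CUBIC))
```

```text
[-0.1  1.1 -0.5] [ 0.5312 -0.1419  0.1034]
```

View pics/w5.png

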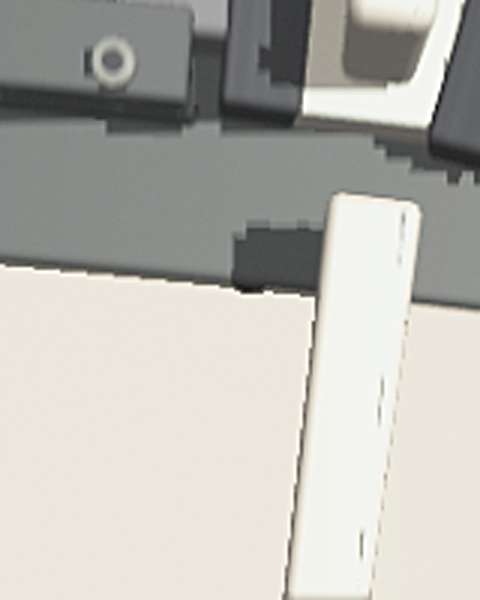

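The nose tip is now at (375,199), about 15 mm short of the mouth at (300..432,128), with the fin's foot at about (380,80). That was my last picture, so from here I'll work from numbers.

Run:
```python
from h import *
W=vision.get_image("wrist"); o,q=stand()
b=np.array([(0,7,13),(0,-7,13)])/1e3
B=R.from_matrix(np.array([[0,-1,0],[1,0,0],[0,0,1.]]))
px=np.array([(330,194),(420,202)])/3+[180,0]
def f(z): return (proj(W,o+q.apply(z[:3]+B.apply(b)))-px).ravel()
z=least_squares(f,[.122,-.08,.016]).x; print("tip",np.round(z*1e3,1))
g=lambda h:print("tip centre if top at",h,np.round(onplane(W,px.mean(0),h)*1e3,1))
g(.027);g(.029);g(.031)
for n,x,y,h in [("lowbar",300,127,.012),("upbar",432,130,.012),("key lo",302,115,.011),("key up",436,125,.011),("foot lo",345,78,.011),("foot up",410,82,.011),("fintop lo",350,20,.038),("fintop up",432,20,.038),("plate edge",230,287,0)]: print(n,np.round(onplane(W,(x/3+180,y/3),h)*1e3,1))
```

```text
tip [124.4 -78.    8.9]
tip centre if top at 0.027 [124.1 -78.9  27. ]
tip centre if top at 0.029 [123.9 -79.3  29. ]
tip centre if top at 0.031 [123.8 -79.6  31. ]
lowbar [111.5 -66.7  12. ]
upbar [132.9 -64.8  12. ]
key lo [111.6 -64.6  11. ]
key up [133.5 -63.7  11. ]
foot lo [117.9 -58.3  11. ]
foot up [128.5 -57.7  11. ]
fintop lo [117.4 -58.7  38. ]
fintop up [128.3 -57.5  38. ]
plate edge [101.4 -91.9   0. ]
```

Request:
{"api": "jog_arm", "payload": {
  "increments": [
    {"tx":3,"ty":-0.7,"tz":0,"wx":0,"wy":0,"wz":0,"gripper":0.1},
    {"tx":7,"ty":-0.3,"tz":0,"wx":0,"wy":0,"wz":0,"gripper":0.1},
    {"tx":10,"ty":0,"tz":0,"wx":0,"wy":0,"wz":0,"gripper":0.1},
    {"tx":13,"ty":0.3,"tz":0,"wx":0,"wy":0,"wz":0,"gripper":0.1},
    {"tx":16,"ty":0.6,"tz":0,"wx":0,"wy":0,"wz":0,"gripper":0.1}
  ]
}}

```text
time: 8.18
position: [0.5317, -0.1289, 0.1033]
tool_rot: [1.82, 1.886, 0.535]
ft_force: [-0.2, -6.4, 0.3]
grip_width: 0.284
grip_force: 52.6
```

Request:
{"api": "jog_arm", "payload": {
  "increments": [
    {"tx":2,"ty":0.2,"tz":0,"wx":0,"wy":0,"wz":0,"gripper":0.1},
    {"tx":4,"ty":0.4,"tz":0,"wx":0,"wy":0,"wz":0,"gripper":0.1},
    {"tx":6,"ty":0.6,"tz":0,"wx":0,"wy":0,"wz":0,"gripper":0.1},
    {"tx":8,"ty":0.8,"tz":0,"wx":0,"wy":0,"wz":0,"gripper":0.1},
    {"tx":10,"ty":1,"tz":0,"wx":0,"wy":0,"wz":0,"gripper":0.1}
  ]
}}

```text
time: 8.6
position: [0.5335, -0.1226, 0.1052]
tool_rot: [1.821, 1.877, 0.535]
ft_force: [0.8, -7.5, 0.7]
grip_width: 0.276
grip_force: 53.9
```

Request:
{"api": "jog_arm", "payload": {
  "increments": [
    {"tx":3,"ty":0.3,"tz":0,"wx":0,"wy":0,"wz":0,"gripper":0.1},
    {"tx":6,"ty":0.6,"tz":0,"wx":0,"wy":0,"wz":0,"gripper":0.1},
    {"tx":9,"ty":0.9,"tz":0,"wx":0,"wy":0,"wz":0,"gripper":0.1},
    {"tx":12,"ty":1.2,"tz":0,"wx":0,"wy":0,"wz":0,"gripper":0.1},
    {"tx":15,"ty":1.5,"tz":0,"wx":0,"wy":0,"wz":0,"gripper":0.1}
  ]
}}

```text
time: 9.02
position: [0.5343, -0.103, 0.1042]
tool_rot: [1.819, 1.886, 0.537]
ft_force: [4.0, -4.0, 1.5]
grip_width: 0.275
grip_force: 54.2
```

Run:
```python
from h import *
s=ctrl.get_state(); print(np.round(s["ft_force"],1),np.round(s["position"],4)); move(s["position"],toolrot(stand()[1])*R.from_rotvec([0,0,-.1]))
for n in ("top","scene","wrist"):
    im=vision.get_image(n); cv2.imwrite(f"pics/{n}_p.png",im["color"]); 
    print(n,[(t,[(np.round(d["bbox"]).tolist(),round(d["conf"],2)) for d in vision.spot_in(n,t)[:1]]) for t in ("key","key_fin")])
```

```text
[ 4.  -4.   1.5] [ 0.5343 -0.103   0.1042]
t mm [0. 0. 0.] w [0.004 0.001 0.001]
top [('key', [([199.0, 205.0, 247.0, 228.0], 0.84)]), ('key_fin', [([200.0, 210.0, 249.0, 229.0], 0.97)])]
scene [('key', [([218.0, 186.0, 240.0, 203.0], 0.64)]), ('key_fin', [([220.0, 187.0, 243.0, 207.0], 0.49)])]
wrist [('key', [([279.0, 0.0, 346.0, 78.0], 0.63)]), ('key_fin', [([281.0, 0.0, 342.0, 81.0], 0.8)])]
```

Request:
{"api": "jog_arm", "payload": {
  "increments": [
    {"tx":3,"ty":1,"tz":0,"wx":0,"wy":0,"wz":0,"gripper":0.1},
    {"tx":6,"ty":1.5,"tz":0,"wx":0,"wy":0,"wz":0,"gripper":0.1},
    {"tx":9,"ty":1.8,"tz":0,"wx":0,"wy":0,"wz":0,"gripper":0.1},
    {"tx":12,"ty":2.1,"tz":0,"wx":0,"wy":0,"wz":0,"gripper":0.1},
    {"tx":14,"ty":2.2,"tz":0,"wx":0,"wy":0,"wz":0,"gripper":0.1}
  ]
}}

```text
time: 9.88
position: [0.5353, -0.0888, 0.104]
tool_rot: [1.819, 1.887, 0.537]
ft_force: [4.3, -3.6, 2.1]
grip_width: 0.278
grip_force: 54.2
```

Run:
```python
from h import *
s=ctrl.get_state(); print(np.round(s["ft_force"],1),np.round(s["position"],4))
for n in ("top","top","scene"):
    im=vision.get_image(n); print(n,[(t,[(np.round(d["bbox"],1).tolist(),round(d["conf"],2)) for d in vision.spot_in(n,t)[:1]]) for t in ("key","key_fin")])
```

```text
[ 4.3 -3.6  2.1] [ 0.5353 -0.0888  0.104 ]
top [('key', [([194.7, 202.6, 240.7, 226.9], 0.89)]), ('key_fin', [([193.1, 209.0, 240.7, 225.8], 0.56)])]
top [('key', [([193.5, 205.1, 240.2, 227.2], 0.68)]), ('key_fin', [([192.3, 207.1, 241.5, 226.6], 0.67)])]
scene [('key', [([210.1, 185.6, 233.8, 202.6], 0.76)]), ('key_fin', [([213.5, 186.4, 235.2, 204.0], 0.61)])]
```

Key moved about 40 mm. I'll draw the nose straight back and lift away.

Request:
{"api": "jog_arm", "payload": {
  "increments": [
    {"tx":-5,"ty":0.2,"tz":-1,"wx":0,"wy":0,"wz":0,"gripper":0.1},
    {"tx":-20,"ty":-1,"tz":-2,"wx":0,"wy":0,"wz":0,"gripper":0.1},
    {"tx":-40,"ty":-3,"tz":-2,"wx":0,"wy":0,"wz":0,"gripper":0.1},
    {"tx":-60,"ty":-5,"tz":-2,"wx":0,"wy":0,"wz":0,"gripper":0.1},
    {"tx":-80,"ty":-7,"tz":-4,"wx":0,"wy":0,"wz":0,"gripper":0.1}
  ]
}}

```text
time: 10.75
position: [0.5256, -0.1665, 0.1042]
tool_rot: [1.821, 1.899, 0.535]
ft_force: [0.5, 0.2, -0.6]
grip_width: 0.273
grip_force: 54.1
```

Request:
{"api": "jog_arm", "payload": {
  "increments": [
    {"tx":-10,"ty":-1,"tz":-15,"wx":0,"wy":0,"wz":0,"gripper":0.1},
    {"tx":-15,"ty":-2,"tz":-40,"wx":0,"wy":0,"wz":0,"gripper":0.1},
    {"tx":-15,"ty":5,"tz":-65,"wx":0,"wy":0,"wz":0,"gripper":0.1},
    {"tx":-15,"ty":10,"tz":-85,"wx":0,"wy":0,"wz":0,"gripper":0.1},
    {"tx":-15,"ty":15,"tz":-100,"wx":0,"wy":0,"wz":0,"gripper":0.1}
  ]
}}

```text
time: 11.17
position: [0.4907, -0.1831, 0.1898]
tool_rot: [1.828, 1.906, 0.536]
ft_force: [-0.0, -0.1, -1.5]
grip_width: 0.271
grip_force: 54.1
```

```bash
cat >> h.py <<'E'
TR=[.4770,-.2245,-.118]
def tray(x,y,z): return R.from_euler("z",TR[2]).apply([x/1e3,y/1e3,0])+[TR[0],TR[1],z/1e3]
def downrot(a): return R.from_euler("z",TR[2]+a)*R.from_euler("x",np.pi)
E
python3 - <<'E'
from h import *
s=ctrl.get_state(); print(np.round(s["ft_force"],1),np.round(s["position"],4),np.round(s["joint_positions"],2),s["time"])
p=tray(-52,5,140); print(p); move(p,downrot(0)*R.from_rotvec([0,0,-.1]))
im=vision.get_image("top"); print([(np.round(d["bbox"],1).tolist(),round(d["conf"],2)) for d in vision.spot_in("top","key")[:1]])
E
```

```text
[-0.  -0.1 -1.5] [ 0.4907 -0.1831  0.1898] [ 0.67 -0.3  -0.17  2.27 -0.49  0.67  0.84] 11.1667
[ 0.42595024 -0.213413    0.14      ]
t mm [-26.1 -82.9   5.6] w [ 0.498 -0.444  1.577]
[([192.9, 203.9, 241.0, 225.8], 0.87)]
```

Request:
{"api": "jog_arm", "payload": {
  "increments": [
    {"tx":0,"ty":0,"tz":0,"wx":0.033,"wy":-0.03,"wz":0.105,"gripper":0.1},
    {"tx":0,"ty":0,"tz":0,"wx":0.066,"wy":-0.059,"wz":0.21,"gripper":0.1},
    {"tx":-8,"ty":-25,"tz":0,"wx":0.1,"wy":-0.089,"wz":0.315,"gripper":0.1},
    {"tx":-16,"ty":-50,"tz":0,"wx":0.133,"wy":-0.118,"wz":0.42,"gripper":0.1},
    {"tx":-26,"ty":-83,"tz":0,"wx":0.166,"wy":-0.148,"wz":0.526,"gripper":0.1}
  ]
}}

```text
time: 11.68
position: [0.427, -0.2122, 0.1447]
tool_rot: [2.416, 1.401, 0.4]
ft_force: [0.4, 0.3, -1.0]
grip_width: 0.277
grip_force: 54.1
```

Request:
{"api": "jog_arm", "payload": {
  "increments": [
    {"tx":0,"ty":0,"tz":0,"wx":0.033,"wy":-0.03,"wz":0.105,"gripper":0.1},
    {"tx":0,"ty":0,"tz":0,"wx":0.066,"wy":-0.059,"wz":0.21,"gripper":0.1},
    {"tx":0,"ty":0,"tz":0,"wx":0.1,"wy":-0.089,"wz":0.315,"gripper":0.1},
    {"tx":0,"ty":0,"tz":0,"wx":0.133,"wy":-0.118,"wz":0.42,"gripper":0.1},
    {"tx":0,"ty":0,"tz":0,"wx":0.166,"wy":-0.148,"wz":0.526,"gripper":0.1}
  ]
}}

```text
time: 12.1
position: [0.4253, -0.2139, 0.1443]
tool_rot: [2.875, 0.74, 0.216]
ft_force: [-0.2, 0.1, -0.2]
grip_width: 0.271
grip_force: 54.1
```

Request:
{"api": "jog_arm", "payload": {
  "increments": [
    {"tx":0,"ty":0,"tz":0,"wx":0.033,"wy":-0.03,"wz":0.105,"gripper":0.1},
    {"tx":0,"ty":0,"tz":0,"wx":0.066,"wy":-0.059,"wz":0.21,"gripper":0.1},
    {"tx":0,"ty":0,"tz":0,"wx":0.1,"wy":-0.089,"wz":0.315,"gripper":0.1},
    {"tx":0,"ty":0,"tz":0,"wx":0.133,"wy":-0.118,"wz":0.42,"gripper":0.1},
    {"tx":0,"ty":0,"tz":0,"wx":0.166,"wy":-0.148,"wz":0.526,"gripper":0.1}
  ]
}}

```text
time: 12.52
position: [0.4256, -0.2139, 0.1445]
tool_rot: [-3.14, 0.037, -0.001]
ft_force: [0.5, -0.7, -1.7]
grip_width: 0.272
grip_force: 54.1
```

Run:
```python
from h import *
s=ctrl.get_state(); print(np.round(s["ft_force"],1),np.round(s["position"],4),np.round(s["joint_positions"],2),s["time"])
move(tray(-52,5,14),downrot(0)*R.from_rotvec([0,0,-.1]))
W=vision.get_image("wrist"); cv2.imwrite("pics/w6.png",W["color"]); g=cv2.cvtColor(W["color"],cv2.COLOR_BGR2GRAY)
for y in (75,110,150,190,215): print(y,g[y,250:330:2].tolist())
```

```text
[ 0.5 -0.7 -1.7] [ 0.4256 -0.2139  0.1445] [ 0.8   0.02 -0.39  1.96  0.01  1.16 -1.19] 12.5167
t mm [  0.3  -0.4 130.5] w [-0.001 -0.001 -0.006]
75 [204, 208, 199, 204, 204, 200, 205, 206, 202, 199, 215, 101, 142, 155, 153, 153, 151, 152, 152, 152, 151, 151, 153, 152, 152, 143, 121, 107, 144, 200, 205, 205, 204, 202, 201, 202, 199, 202, 203, 204]
110 [212, 205, 213, 210, 210, 212, 217, 207, 212, 169, 97, 139, 150, 152, 151, 151, 152, 150, 152, 151, 151, 151, 151, 152, 144, 132, 108, 106, 105, 105, 102, 104, 102, 104, 104, 104, 106, 104, 105, 106]
150 [101, 103, 96, 102, 105, 100, 102, 102, 103, 101, 113, 142, 152, 149, 151, 151, 149, 152, 151, 150, 151, 150, 150, 146, 135, 97, 102, 100, 101, 100, 101, 100, 102, 102, 102, 100, 102, 100, 99, 101]
190 [97, 102, 101, 102, 101, 98, 102, 98, 98, 99, 141, 146, 148, 148, 148, 146, 149, 150, 150, 148, 150, 147, 147, 135, 95, 96, 101, 99, 98, 102, 99, 99, 103, 98, 102, 99, 99, 101, 99, 96]
215 [102, 100, 100, 100, 97, 95, 106, 107, 107, 99, 138, 148, 147, 148, 147, 148, 148, 148, 147, 148, 148, 148, 139, 106, 108, 105, 103, 100, 100, 97, 100, 99, 98, 98, 97, 94, 195, 195, 196, 205]
```

Request:
{"api": "jog_arm", "payload": {
  "increments": [
    {"tx":0,"ty":0,"tz":35,"wx":0,"wy":0,"wz":0.07,"gripper":0.1},
    {"tx":0,"ty":0,"tz":70,"wx":0,"wy":0,"wz":0.07,"gripper":0.1},
    {"tx":0,"ty":0,"tz":95,"wx":0,"wy":0,"wz":0.07,"gripper":0.1},
    {"tx":0,"ty":0,"tz":110,"wx":0,"wy":0,"wz":0.07,"gripper":0.1},
    {"tx":0,"ty":0,"tz":122,"wx":0,"wy":0,"wz":0.07,"gripper":0.1}
  ]
}}

```text
time: 12.98
position: [0.4247, -0.2139, 0.0209]
tool_rot: [-3.138, 0.137, -0.002]
ft_force: [0.5, 0.9, -2.1]
grip_width: 0.27
grip_force: 54.1
```

Request:
{"api": "jog_arm", "payload": {
  "increments": [
    {"tx":0,"ty":0,"tz":3,"wx":0,"wy":0,"wz":0,"gripper":0.1},
    {"tx":0,"ty":0,"tz":6,"wx":0,"wy":0,"wz":0,"gripper":0.1},
    {"tx":0,"ty":0,"tz":9,"wx":0,"wy":0,"wz":0,"gripper":0.1},
    {"tx":0,"ty":0,"tz":11,"wx":0,"wy":0,"wz":0,"gripper":0.1},
    {"tx":0,"ty":0,"tz":12,"wx":0,"wy":0,"wz":0,"gripper":0.1}
  ]
}}

```text
time: 13.4
position: [0.4282, -0.2165, 0.0128]
tool_rot: [3.135, -0.143, 0.012]
ft_force: [-0.2, 0.9, -1.4]
grip_width: 0.27
grip_force: 54.1
```

Request:
{"api": "jog_arm", "payload": {
  "increments": [
    {"tx":0,"ty":0,"tz":1,"wx":0,"wy":0,"wz":0,"gripper":0.1},
    {"tx":0,"ty":0,"tz":1,"wx":0,"wy":0,"wz":0,"gripper":0.1},
    {"tx":0,"ty":0,"tz":2,"wx":0,"wy":0,"wz":0,"gripper":0.1},
    {"tx":0,"ty":0,"tz":2,"wx":0,"wy":0,"wz":0,"gripper":0.1},
    {"tx":0,"ty":0,"tz":2,"wx":0,"wy":0,"wz":0,"gripper":0.1}
  ]
}}

```text
time: 13.82
position: [0.4279, -0.2165, 0.0105]
tool_rot: [3.136, -0.145, 0.011]
ft_force: [-0.3, 0.3, -1.0]
grip_width: 0.276
grip_force: 54.1
```

Request:
{"api": "jog_arm", "payload": {
  "increments": [
    {"tx":0,"ty":0,"tz":0.5,"wx":0,"wy":0,"wz":0,"gripper":0.1},
    {"tx":0,"ty":0,"tz":1,"wx":0,"wy":0,"wz":0,"gripper":0.1},
    {"tx":0,"ty":0,"tz":1.5,"wx":0,"wy":0,"wz":0,"gripper":0.1},
    {"tx":0,"ty":0,"tz":1.5,"wx":0,"wy":0,"wz":0,"gripper":0.1},
    {"tx":0,"ty":0,"tz":1.5,"wx":0,"wy":0,"wz":0,"gripper":0.1}
  ]
}}

```text
time: 14.23
position: [0.428, -0.2166, 0.0099]
tool_rot: [3.136, -0.145, 0.011]
ft_force: [-2.1, 0.9, 8.1]
grip_width: 0.271
grip_force: 54.1
```

Contact at 8 N. I'll release.

Request:
{"api": "jog_arm", "payload": {
  "increments": [
    {"tx":0,"ty":0,"tz":-0.5,"wx":0,"wy":0,"wz":0,"gripper":0.3},
    {"tx":0,"ty":0,"tz":-0.5,"wx":0,"wy":0,"wz":0,"gripper":0.35},
    {"tx":0,"ty":0,"tz":-0.5,"wx":0,"wy":0,"wz":0,"gripper":0.4},
    {"tx":0,"ty":0,"tz":-0.5,"wx":0,"wy":0,"wz":0,"gripper":0.5},
    {"tx":0,"ty":0,"tz":-0.5,"wx":0,"wy":0,"wz":0,"gripper":0.5}
  ],
  "grip_force": 15
}}

```text
time: 14.65
position: [0.4279, -0.2164, 0.0093]
tool_rot: [3.136, -0.144, 0.011]
ft_force: [-0.3, 0.1, 0.8]
grip_width: 0.458
grip_force: 0.0
```

Request:
{"api": "jog_arm", "payload": {
  "increments": [
    {"tx":0,"ty":0,"tz":-10,"wx":0,"wy":0,"wz":0,"gripper":0.5},
    {"tx":0,"ty":0,"tz":-40,"wx":0,"wy":0,"wz":0,"gripper":0.5},
    {"tx":0,"ty":0,"tz":-80,"wx":0,"wy":0,"wz":0,"gripper":0.5},
    {"tx":0,"ty":0,"tz":-120,"wx":0,"wy":0,"wz":0,"gripper":0.5},
    {"tx":0,"ty":0,"tz":-160,"wx":0,"wy":0,"wz":0,"gripper":0.5}
  ]
}}

```text
time: 15.07
position: [0.4265, -0.2155, 0.1718]
tool_rot: [3.136, -0.144, 0.011]
ft_force: [1.1, -0.9, 0.1]
grip_width: 0.498
grip_force: 0.0
```

```bash
cat >> h.py <<'E'
def whitebox(im,lo,hi,z,thr=None):
    """world min-area rect of the bright blob in a pixel window [x0,y0],[x1,y1], put on height z"""
    g=cv2.cvtColor(im["color"],cv2.COLOR_BGR2GRAY)[lo[1]:hi[1],lo[0]:hi[0]]
    m=(g>thr).astype(np.uint8); n,l,s,c=cv2.connectedComponentsWithStats(m); i=1+np.argmax(s[1:,4]); pts=np.argwhere(l==i)[:,::-1]
    P=np.array([onz(im,p+lo,z)[:2] for p in pts],np.float32); (c,wh,a)=cv2.minAreaRect(P*1000); return np.round(c,1),np.round(wh,1),round(a,1),len(pts)
E
python3 - <<'E'
from h import *
s=ctrl.get_state(); print(np.round(s["ft_force"],1),np.round(s["position"],4),s["grip_width"])
W=vision.get_image("wrist"); cv2.imwrite("pics/w7.png",W["color"]); g=cv2.cvtColor(W["color"],cv2.COLOR_BGR2GRAY)
print([ (t,[(np.round(d["bbox"]).tolist(),round(d["conf"],2)) for d in vision.spot_in("wrist",t)[:2]]) for t in ("block","tray")])
# where block (tray frame) would draw: 
for x,y in ((0,0),): print(np.round(proj(W,[tray(-52+23,5,39),tray(39,5,29),tray(117,62,15),tray(117,-62,15)])))
o,r=stand(); p=o+r.apply([.1235,.0,.13]); 
for v in (.018,.022): move(o+r.apply([.1235,v,.13]),toolrot(r))
T=vision.get_image("top"); print([(t,[(np.round(d["bbox"],1).tolist(),round(d["conf"],2)) for d in vision.spot_in("top",t)[:1]]) for t in("key","key_fin","key","block")])
print("fin ends init",[np.round(onplane(T,(x,y),.030)*1e3) for x,y in ((213,216),(260,219))]," now",[np.round(onplane(T,(x,y),.030)*1e3) for x,y in ((193,214),(241,217))])
E
```

```text
[ 1.1 -0.9  0.1] [ 0.4265 -0.2155  0.1718] 0.49805345899678327
[('block', [([266.0, 96.0, 294.0, 215.0], 0.64)]), ('tray', [])]
[[278. 176.]
 [280. 104.]
 [222.  18.]
 [352.  23.]]
t mm [  22.  -276.4  -28.8] w [-0.457  0.48  -1.544]
t mm [  21.9 -280.4  -28.8] w [-0.457  0.48  -1.544]
[('key', [([192.7, 207.3, 239.9, 226.4], 0.66)]), ('key_fin', [([191.4, 206.2, 241.3, 228.7], 0.87)]), ('key', [([192.7, 207.3, 239.9, 226.4], 0.66)]), ('block', [([341.6, 230.0, 350.9, 242.0], 0.62)])]
fin ends init [array([141.,  25.,  30.]), array([140., -72.,  30.])]  now [array([144.,  66.,  30.]), array([142., -33.,  30.])]
```

Request:
{"api": "jog_arm", "payload": {
  "increments": [
    {"tx":5,"ty":-20,"tz":-4,"wx":-0.03,"wy":0.032,"wz":-0.103,"gripper":0.4},
    {"tx":10,"ty":-45,"tz":-8,"wx":-0.061,"wy":0.064,"wz":-0.206,"gripper":0.4},
    {"tx":20,"ty":-80,"tz":-12,"wx":-0.091,"wy":0.096,"wz":-0.309,"gripper":0.4},
    {"tx":25,"ty":-115,"tz":-16,"wx":-0.122,"wy":0.128,"wz":-0.412,"gripper":0.4},
    {"tx":30,"ty":-150,"tz":-20,"wx":-0.152,"wy":0.16,"wz":-0.515,"gripper":0.4}
  ]
}}

```text
time: 15.88
position: [0.47, -0.0675, 0.1883]
tool_rot: [2.903, 0.634, 0.234]
ft_force: [0.7, 0.3, 0.1]
grip_width: 0.402
grip_force: 0.0
```

Request:
{"api": "jog_arm", "payload": {
  "increments": [
    {"tx":0,"ty":0,"tz":0,"wx":-0.03,"wy":0.032,"wz":-0.103,"gripper":0.4},
    {"tx":0,"ty":0,"tz":0,"wx":-0.061,"wy":0.064,"wz":-0.206,"gripper":0.4},
    {"tx":0,"ty":0,"tz":0,"wx":-0.091,"wy":0.096,"wz":-0.309,"gripper":0.4},
    {"tx":0,"ty":0,"tz":0,"wx":-0.122,"wy":0.128,"wz":-0.412,"gripper":0.4},
    {"tx":0,"ty":0,"tz":0,"wx":-0.152,"wy":0.16,"wz":-0.515,"gripper":0.4}
  ]
}}

```text
time: 16.3
position: [0.4759, -0.0715, 0.187]
tool_rot: [2.57, 1.183, 0.386]
ft_force: [-0.5, -0.1, 0.3]
grip_width: 0.401
grip_force: 0.0
```

Request:
{"api": "jog_arm", "payload": {
  "increments": [
    {"tx":0,"ty":0,"tz":0,"wx":-0.03,"wy":0.032,"wz":-0.103,"gripper":0.4},
    {"tx":0,"ty":0,"tz":0,"wx":-0.061,"wy":0.064,"wz":-0.206,"gripper":0.4},
    {"tx":0,"ty":0,"tz":0,"wx":-0.091,"wy":0.096,"wz":-0.309,"gripper":0.4},
    {"tx":0,"ty":0,"tz":0,"wx":-0.122,"wy":0.128,"wz":-0.412,"gripper":0.4},
    {"tx":0,"ty":0,"tz":0,"wx":-0.152,"wy":0.16,"wz":-0.515,"gripper":0.4}
  ]
}}

```text
time: 16.72
position: [0.4951, -0.0638, 0.1419]
tool_rot: [2.14, 1.735, 0.459]
ft_force: [-0.3, 0.6, -0.4]
grip_width: 0.403
grip_force: 0.0
```

Run:
```python
from h import *
s=ctrl.get_state(); print(np.round(s["ft_force"],1),np.round(s["position"],4),np.round(s["joint_positions"],2),s["time"])
o,r=stand(); move(o+r.apply([.1235,-.04,.06]),toolrot(r))
W=vision.get_image("wrist"); print([(t,[(np.round(d["bbox"]).tolist(),round(d["conf"],2)) for d in vision.spot_in("wrist",t)[:2]]) for t in ("key","key_fin")])
print(np.round(proj(W,o+r.apply([[.1235,-.022,.038],[.1235,.068,.038],[.1235,-.027,.011]]))))
```

```text
[-0.3  0.6 -0.4] [ 0.4951 -0.0638  0.1419] [ 0.64 -0.3  -0.51  2.3  -0.23  0.63  0.05] 16.7167
t mm [62.   4.7  2.3] w [-0.13   0.043 -0.132]
[('key', [([265.0, 0.0, 318.0, 114.0], 0.92), ([387.0, 151.0, 430.0, 182.0], 0.68)]), ('key_fin', [([267.0, 0.0, 319.0, 115.0], 0.9)])]
[[289. 107.]
 [267. -68.]
 [294. 114.]]
```

Request:
{"api": "jog_arm", "payload": {
  "increments": [
    {"tx":12,"ty":1,"tz":0,"wx":-0.03,"wy":0.01,"wz":-0.03,"gripper":0.4},
    {"tx":24,"ty":2,"tz":0,"wx":-0.06,"wy":0.02,"wz":-0.06,"gripper":0.4},
    {"tx":36,"ty":3,"tz":1,"wx":-0.09,"wy":0.03,"wz":-0.09,"gripper":0.4},
    {"tx":48,"ty":4,"tz":2,"wx":-0.13,"wy":0.043,"wz":-0.132,"gripper":0.4},
    {"tx":55,"ty":5,"tz":2,"wx":-0.13,"wy":0.043,"wz":-0.132,"gripper":0.4}
  ]
}}

```text
time: 17.28
position: [0.5184, -0.0103, 0.1419]
tool_rot: [1.932, 1.799, 0.569]
ft_force: [-0.9, -0.1, -0.1]
grip_width: 0.406
grip_force: 0.0
```

Run:
```python
from h import *
s=ctrl.get_state(); print(np.round(s["ft_force"],1),np.round(s["position"],4),np.round(s["joint_positions"],2),s["time"])
o,r=stand(); move(o+r.apply([.1235,-.04,.06]),toolrot(r))
W=vision.get_image("wrist"); cv2.imwrite("pics/w8.png",W["color"]); print([(t,[(np.round(d["bbox"]).tolist(),round(d["conf"],2)) for d in vision.spot_in("wrist",t)[:2]]) for t in ("key","key_fin")])
print(np.round(proj(W,o+r.apply([[.1235,-.022,.038],[.1235,.068,.038],[.1235,-.027,.011],[.1175,.02,.038],[.1295,.02,.038],[.1175,0.0,.038],[.1295,0.0,.038]]))).tolist())
g=cv2.cvtColor(W["color"],cv2.COLOR_BGR2GRAY)
for y in (60,100,130,150,170,180,190): print(y,g[y,220:350:3].tolist())
```

```text
[-0.9 -0.1 -0.1] [ 0.5184 -0.0103  0.1419] [ 0.09 -0.3  -0.17  2.38  0.08  0.45 -0.22] 17.2833
t mm [ 5.7 -4.  -5.4] w [-0.001  0.001 -0.006]
[('key', [([256.0, 41.0, 318.0, 202.0], 0.68)]), ('key_fin', [([358.0, 217.0, 387.0, 238.0], 0.31), ([256.0, 42.0, 319.0, 205.0], 0.15)])]
[[273.0, 205.0], [271.0, 43.0], [274.0, 202.0], [262.0, 134.0], [283.0, 134.0], [263.0, 169.0], [283.0, 168.0]]
60 [146, 167, 165, 163, 165, 168, 92, 105, 110, 58, 61, 61, 57, 162, 158, 133, 234, 241, 242, 243, 243, 243, 210, 243, 242, 243, 243, 243, 243, 243, 243, 243, 145, 75, 76, 101, 99, 108, 68, 200, 187, 218, 159, 137]
100 [213, 214, 214, 214, 213, 218, 57, 107, 107, 71, 60, 63, 59, 167, 156, 128, 225, 241, 241, 242, 243, 243, 203, 242, 242, 242, 242, 243, 243, 247, 63, 76, 65, 100, 101, 101, 99, 100, 99, 100, 120, 134, 133, 134]
130 [227, 210, 212, 213, 214, 213, 109, 108, 104, 108, 56, 59, 62, 95, 156, 150, 219, 241, 242, 242, 244, 244, 201, 242, 242, 242, 242, 244, 93, 76, 67, 99, 101, 101, 100, 100, 100, 97, 114, 134, 132, 133, 134, 135]
150 [226, 200, 212, 211, 212, 213, 203, 100, 103, 108, 58, 61, 61, 52, 152, 141, 215, 241, 241, 242, 243, 243, 203, 242, 242, 242, 246, 66, 76, 54, 99, 66, 119, 167, 102, 126, 196, 136, 132, 133, 133, 133, 132, 132]
170 [224, 217, 212, 211, 211, 212, 216, 78, 103, 106, 113, 60, 62, 52, 155, 152, 207, 242, 241, 242, 243, 243, 204, 242, 242, 250, 67, 74, 77, 100, 101, 100, 100, 98, 97, 99, 132, 133, 132, 132, 134, 132, 132, 133]
180 [224, 229, 211, 211, 210, 211, 217, 55, 105, 106, 56, 61, 61, 51, 155, 152, 203, 241, 241, 242, 243, 243, 204, 242, 242, 104, 75, 63, 99, 98, 97, 99, 93, 97, 99, 137, 132, 132, 133, 133, 131, 133, 132, 132]
190 [224, 225, 209, 211, 210, 210, 216, 38, 60, 57, 58, 60, 59, 52, 155, 153, 199, 241, 241, 242, 242, 243, 203, 229, 212, 73, 74, 72, 73, 58, 60, 58, 61, 61, 93, 131, 130, 130, 132, 131, 132, 132, 131, 133]
```

Request:
{"api": "jog_arm", "payload": {
  "increments": [
    {"tx":15,"ty":-1,"tz":4,"wx":0,"wy":0,"wz":0,"gripper":0.4},
    {"tx":30,"ty":-2,"tz":8,"wx":0,"wy":0,"wz":0,"gripper":0.4},
    {"tx":45,"ty":-2,"tz":8,"wx":0,"wy":0,"wz":0,"gripper":0.4},
    {"tx":58,"ty":-2,"tz":8,"wx":0,"wy":0,"wz":0,"gripper":0.4},
    {"tx":68,"ty":-2,"tz":8,"wx":0,"wy":0,"wz":-0.005,"gripper":0.4}
  ]
}}

```text
time: 17.85
position: [0.5278, 0.0553, 0.1365]
tool_rot: [1.929, 1.798, 0.566]
ft_force: [0.3, -0.9, -0.8]
grip_width: 0.399
grip_force: 0.0
```

Run:
```python
from h import *
s=ctrl.get_state(); print(np.round(s["ft_force"],1),np.round(s["position"],4),np.round(s["joint_positions"],2),s["time"])
o,r=stand(); move(o+r.apply([.1255,.022,.016]),toolrot(r))
W=vision.get_image("wrist"); R0=R.from_rotvec(s["tool_rot"]); P=np.array(s["position"])
print("tool plane",np.round(proj(W,P+R0.apply([[.02,0,.01],[.03,0,.01]]))).tolist())
g=cv2.cvtColor(W["color"],cv2.COLOR_BGR2GRAY)
for y in (130,150,170,190,210,230): print(y,g[y,235:320:2].tolist())
```

```text
[ 0.3 -0.9 -0.8] [0.5278 0.0553 0.1365] [ 0.16 -0.25 -0.41  2.35  0.21  0.45 -0.5 ] 17.85
t mm [ 1.9 -3.1 31.3] w [ 0.001  0.004 -0.004]
tool plane [[280.0, 214.0], [280.0, 197.0]]
130 [137, 135, 136, 138, 137, 136, 137, 136, 137, 140, 138, 139, 139, 137, 138, 139, 138, 137, 138, 140, 140, 140, 140, 138, 139, 139, 140, 140, 140, 141, 140, 141, 141, 142, 140, 142, 139, 142, 142, 143, 142, 142, 141]
150 [76, 74, 109, 106, 107, 111, 108, 108, 109, 117, 120, 87, 143, 145, 144, 147, 146, 146, 148, 147, 148, 147, 147, 148, 147, 145, 143, 144, 160, 160, 160, 161, 160, 167, 167, 167, 166, 167, 167, 154, 154, 70, 76]
170 [165, 116, 106, 108, 107, 111, 53, 58, 59, 59, 60, 51, 157, 154, 154, 187, 232, 241, 241, 242, 242, 243, 243, 243, 239, 216, 243, 242, 242, 242, 242, 242, 242, 243, 243, 243, 243, 243, 251, 51, 74, 74, 68]
190 [208, 143, 55, 62, 65, 66, 63, 59, 59, 60, 61, 50, 163, 152, 153, 171, 229, 241, 241, 242, 242, 243, 243, 243, 240, 217, 246, 244, 244, 244, 245, 239, 240, 241, 244, 212, 221, 60, 77, 76, 74, 66, 67]
210 [211, 226, 43, 60, 58, 58, 62, 59, 59, 60, 60, 49, 168, 154, 155, 111, 144, 154, 151, 152, 152, 153, 153, 154, 136, 123, 154, 153, 154, 154, 152, 154, 153, 152, 158, 72, 76, 75, 73, 60, 61, 61, 63]
230 [209, 215, 84, 59, 59, 59, 60, 62, 59, 59, 62, 55, 121, 153, 156, 115, 143, 155, 152, 153, 151, 152, 151, 150, 140, 113, 153, 150, 152, 151, 152, 151, 155, 85, 74, 76, 72, 58, 62, 60, 61, 61, 60]
```

Request:
{"api": "jog_arm", "payload": {
  "increments": [
    {"tx":1,"ty":-3,"tz":3,"wx":0,"wy":0,"wz":0,"gripper":0.4},
    {"tx":2,"ty":-3,"tz":10,"wx":0,"wy":0,"wz":0,"gripper":0.4},
    {"tx":2,"ty":-3,"tz":18,"wx":0,"wy":0,"wz":0,"gripper":0.4},
    {"tx":2,"ty":-3,"tz":25,"wx":0,"wy":0,"wz":0,"gripper":0.4},
    {"tx":2,"ty":-3,"tz":30,"wx":0,"wy":0,"wz":0,"gripper":0.4}
  ]
}}

```text
time: 18.32
position: [0.5418, 0.0545, 0.1083]
tool_rot: [1.93, 1.799, 0.564]
ft_force: [-0.3, 0.1, 0.4]
grip_width: 0.4
grip_force: 0.0
```

Request:
{"api": "jog_arm", "payload": {
  "increments": [
    {"tx":0,"ty":0,"tz":0,"wx":0,"wy":0,"wz":0,"gripper":0.3},
    {"tx":0,"ty":0,"tz":0,"wx":0,"wy":0,"wz":0,"gripper":0.22},
    {"tx":0,"ty":0,"tz":0,"wx":0,"wy":0,"wz":0,"gripper":0.16},
    {"tx":0,"ty":0,"tz":0,"wx":0,"wy":0,"wz":0,"gripper":0.05},
    {"tx":0,"ty":0,"tz":0,"wx":0,"wy":0,"wz":0,"gripper":0.02}
  ],
  "grip_force": 25
}}

```text
time: 18.73
position: [0.5423, 0.0559, 0.1102]
tool_rot: [1.926, 1.8, 0.567]
ft_force: [1.4, -0.6, -1.4]
grip_width: 0.132
grip_force: 25.0
```

Request:
{"api": "jog_arm", "payload": {
  "increments": [
    {"tx":0,"ty":0,"tz":0,"wx":0,"wy":0,"wz":0,"gripper":0.02},
    {"tx":0,"ty":0,"tz":0,"wx":0,"wy":0,"wz":0,"gripper":0.02},
    {"tx":0,"ty":0,"tz":-1,"wx":0,"wy":0,"wz":0,"gripper":0.02},
    {"tx":0,"ty":0,"tz":-2,"wx":0,"wy":0,"wz":0,"gripper":0.02},
    {"tx":0,"ty":0,"tz":-3,"wx":0,"wy":0,"wz":0,"gripper":0.02}
  ],
  "grip_force": 30
}}

```text
time: 19.15
position: [0.5406, 0.0562, 0.1126]
tool_rot: [1.926, 1.8, 0.567]
ft_force: [4.9, -0.6, -0.3]
grip_width: 0.139
grip_force: 30.0
```

Request:
{"api": "jog_arm", "payload": {
  "increments": [
    {"tx":0,"ty":0.7,"tz":0,"wx":0,"wy":0,"wz":0,"gripper":0.02},
    {"tx":0,"ty":1.2,"tz":-2,"wx":0,"wy":0,"wz":0,"gripper":0.02},
    {"tx":0,"ty":1.5,"tz":-4,"wx":0,"wy":0,"wz":0,"gripper":0.02},
    {"tx":0,"ty":1.5,"tz":-7,"wx":0,"wy":0,"wz":0,"gripper":0.02},
    {"tx":0,"ty":1.5,"tz":-10,"wx":0,"wy":0,"wz":0,"gripper":0.02}
  ]
}}

```text
time: 19.57
position: [0.5352, 0.0563, 0.121]
tool_rot: [1.927, 1.801, 0.565]
ft_force: [0.1, 1.1, -0.8]
grip_width: 0.137
grip_force: 30.0
```

Request:
{"api": "jog_arm", "payload": {
  "increments": [
    {"tx":0,"ty":0,"tz":-4,"wx":0,"wy":0,"wz":0,"gripper":0.02},
    {"tx":0,"ty":2,"tz":-10,"wx":0,"wy":0,"wz":0,"gripper":0.02},
    {"tx":-5,"ty":8,"tz":-20,"wx":0,"wy":0,"wz":0,"gripper":0.02},
    {"tx":-25,"ty":15,"tz":-30,"wx":0,"wy":0,"wz":0,"gripper":0.02},
    {"tx":-50,"ty":22,"tz":-38,"wx":0,"wy":0,"wz":0,"gripper":0.02}
  ]
}}

```text
time: 19.98
position: [0.529, 0.008, 0.1647]
tool_rot: [1.925, 1.806, 0.565]
ft_force: [-1.7, -1.2, 3.6]
grip_width: 0.136
grip_force: 30.0
```

Run:
```python
from h import *
s=ctrl.get_state(); print(np.round(s["ft_force"],1),np.round(s["position"],4),np.round(s["joint_positions"],2),s["time"],s["grip_width"])
# key across the tray: tool x = key y (wide end) -> tray +y, tool y = tray +x
rot=R.from_euler("z",TR[2])*R.from_matrix(np.array([[0,1,0],[1,0,0],[0,0,-1.]]))
for z in (150,): print(tray(80,0,z)); move(tray(80,0,z),rot)
T=vision.get_image("top"); W=vision.get_image("wrist"); cv2.imwrite("pics/t9.png",T["color"]);cv2.imwrite("pics/w9.png",W["color"])
print([(c,t,[(np.round(d["bbox"]).tolist(),round(d["conf"],2)) for d in vision.spot_in(c,t)[:1]]) for c in ("top","wrist") for t in("key","block")])
```

```text
[-1.7 -1.2  3.6] [0.529  0.008  0.1647] [ 0.07 -0.3  -0.19  2.33  0.12  0.51 -0.28] 19.9833 0.13646901257287547
[ 0.55644369 -0.23391811  0.15      ]
t mm [-239.6   26.6   37.2] w [ 0.609 -0.014  0.052]
[('top', 'key', [([217.0, 212.0, 262.0, 228.0], 0.65)]), ('top', 'block', [([338.0, 232.0, 352.0, 288.0], 0.63)]), ('wrist', 'key', [([258.0, 157.0, 327.0, 318.0], 0.91)]), ('wrist', 'block', [([1.0, 184.0, 86.0, 208.0], 0.41)])]
```

Request:
{"api": "jog_arm", "payload": {
  "increments": [
    {"tx":-30,"ty":5,"tz":-3,"wx":0.06,"wy":0,"wz":0.01,"gripper":0.02},
    {"tx":-65,"ty":9,"tz":0,"wx":0.15,"wy":0,"wz":0.02,"gripper":0.02},
    {"tx":-100,"ty":13,"tz":8,"wx":0.27,"wy":0,"wz":0.03,"gripper":0.02},
    {"tx":-140,"ty":18,"tz":18,"wx":0.39,"wy":-0.01,"wz":0.04,"gripper":0.02},
    {"tx":-180,"ty":22,"tz":28,"wx":0.51,"wy":-0.01,"wz":0.05,"gripper":0.02}
  ]
}}

```text
time: 20.7
position: [0.5525, -0.1745, 0.1561]
tool_rot: [2.292, 2.043, 0.108]
ft_force: [0.9, -0.5, -0.4]
grip_width: 0.133
grip_force: 30.0
```

Run:
```python
from h import *
s=ctrl.get_state(); print(np.round(s["ft_force"],1),np.round(s["position"],4),np.round(s["joint_positions"],2),s["time"],s["grip_width"])
rot=R.from_euler("z",TR[2])*R.from_matrix(np.array([[0,1,0],[1,0,0],[0,0,-1.]])); move(tray(80,0,110),rot)
```

```text
[ 0.9 -0.5 -0.4] [ 0.5525 -0.1745  0.1561] [ 0.12  0.14  0.17  1.81 -0.05  1.1   0.19] 20.7 0.1330204051758985
t mm [-58.9   6.1  46.5] w [ 0.098 -0.007  0.003]
```

Request:
{"api": "jog_arm", "payload": {
  "increments": [
    {"tx":-12,"ty":1,"tz":9,"wx":0.02,"wy":0,"wz":0,"gripper":0.02},
    {"tx":-24,"ty":2,"tz":18,"wx":0.04,"wy":0,"wz":0,"gripper":0.02},
    {"tx":-36,"ty":4,"tz":27,"wx":0.06,"wy":0,"wz":0,"gripper":0.02},
    {"tx":-48,"ty":5,"tz":37,"wx":0.08,"wy":-0.003,"wz":0,"gripper":0.02},
    {"tx":-59,"ty":6,"tz":46,"wx":0.098,"wy":-0.007,"wz":0.003,"gripper":0.02}
  ]
}}

```text
time: 21.12
position: [0.5552, -0.2339, 0.1076]
tool_rot: [2.35, 2.084, -0.0]
ft_force: [0.7, -0.6, -1.3]
grip_width: 0.132
grip_force: 30.0
```

Run:
```python
from h import *
W=vision.get_image("wrist"); T=vision.get_image("top"); s=ctrl.get_state(); Rr=R.from_rotvec(s["tool_rot"]); P=np.array(s["position"])
rot=R.from_euler("z",TR[2])*R.from_matrix(np.array([[0,1,0],[1,0,0],[0,0,-1.]])); move(tray(80,0,110),rot)
cv2.imwrite("pics/w10.png",W["color"])
print([(c,t,[(np.round(d["bbox"]).tolist(),round(d["conf"],2)) for d in vision.spot_in(c,t)[:2]]) for c in ("wrist","top") for t in("key","block","tray")])
print("key model: wide end corners top, fin end top", np.round(proj(W,P+Rr.apply([[.05,-.02,.004],[.05,.02,.004],[.045,-.006,-.023],[.045,.006,-.023]]))).tolist())
print("tray left wall corners far/near top outer, inner",np.round(proj(W,[tray(120,65,15),tray(-120,65,15),tray(80,65,15),tray(80,62,3)])).tolist())
print("tray top-cam", np.round(proj(T,[tray(120,65,15),tray(120,-65,15),tray(-120,-65,15),tray(-120,65,15)])).tolist())
g=cv2.cvtColor(W["color"],cv2.COLOR_BGR2GRAY)
print([int(v) for v in g[0:300:4,280]]);
```

```text
t mm [ 1.2  2.2 -3.5] w [-0.002  0.001 -0.004]
[('wrist', 'key', [([94.0, 191.0, 245.0, 232.0], 0.62)]), ('wrist', 'block', [([94.0, 190.0, 246.0, 230.0], 0.85), ([432.0, 0.0, 482.0, 16.0], 0.29)]), ('wrist', 'tray', [([33.0, 119.0, 337.0, 264.0], 0.84)]), ('top', 'key', [([331.0, 201.0, 343.0, 216.0], 0.53)]), ('top', 'block', []), ('top', 'tray', [([312.0, 196.0, 343.0, 295.0], 0.88)])]
key model: wide end corners top, fin end top [[244.0, 165.0], [317.0, 166.0], [267.0, 184.0], [293.0, 184.0]]
tray left wall corners far/near top outer, inner [[332.0, 131.0], [46.0, 134.0], [283.0, 131.0], [283.0, 134.0]]
tray top-cam [[322.0, 199.0], [378.0, 205.0], [371.0, 311.0], [312.0, 305.0]]
[230, 229, 229, 230, 230, 230, 230, 230, 230, 231, 230, 230, 232, 230, 231, 231, 231, 231, 231, 231, 231, 231, 232, 231, 231, 232, 232, 232, 232, 232, 233, 198, 196, 176, 210, 211, 208, 207, 206, 91, 175, 242, 246, 113, 116, 236, 242, 242, 227, 148, 149, 148, 147, 148, 150, 148, 148, 148, 148, 148, 149, 148, 148, 149, 148, 148, 151, 47, 56, 60, 61, 65, 61, 56, 152]
```

Request:
{"api": "jog_arm", "payload": {
  "increments": [
    {"tx":1,"ty":5,"tz":20,"wx":0,"wy":0,"wz":0,"gripper":0.02},
    {"tx":1,"ty":5,"tz":40,"wx":0,"wy":0,"wz":0,"gripper":0.02},
    {"tx":1,"ty":5,"tz":58,"wx":0,"wy":0,"wz":0,"gripper":0.02},
    {"tx":1,"ty":5,"tz":72,"wx":0,"wy":0,"wz":0,"gripper":0.02},
    {"tx":1,"ty":5,"tz":80,"wx":0,"wy":0,"wz":0,"gripper":0.02}
  ]
}}

```text
time: 21.93
position: [0.5592, -0.2332, 0.0276]
tool_rot: [2.351, 2.083, -0.0]
ft_force: [-0.7, 0.1, -2.2]
grip_width: 0.133
grip_force: 30.0
```

Request:
{"api": "jog_arm", "payload": {
  "increments": [
    {"tx":0,"ty":0,"tz":1,"wx":0,"wy":0,"wz":0,"gripper":0.02},
    {"tx":0,"ty":0,"tz":2,"wx":0,"wy":0,"wz":0,"gripper":0.02},
    {"tx":0,"ty":0,"tz":3,"wx":0,"wy":0,"wz":0,"gripper":0.02},
    {"tx":0,"ty":0,"tz":4,"wx":0,"wy":0,"wz":0,"gripper":0.02},
    {"tx":0,"ty":0,"tz":5,"wx":0,"wy":0,"wz":0,"gripper":0.02}
  ]
}}

```text
time: 22.35
position: [0.5607, -0.2346, 0.0249]
tool_rot: [2.349, 2.08, 0.002]
ft_force: [-0.1, -0.2, -1.8]
grip_width: 0.132
grip_force: 30.0
```

Request:
{"api": "jog_arm", "payload": {
  "increments": [
    {"tx":0,"ty":0,"tz":1,"wx":0,"wy":0,"wz":0,"gripper":0.02},
    {"tx":0,"ty":0,"tz":2,"wx":0,"wy":0,"wz":0,"gripper":0.02},
    {"tx":0,"ty":0,"tz":2.5,"wx":0,"wy":0,"wz":0,"gripper":0.02},
    {"tx":0,"ty":0,"tz":3,"wx":0,"wy":0,"wz":0,"gripper":0.02},
    {"tx":0,"ty":0,"tz":3,"wx":0,"wy":0,"wz":0,"gripper":0.02}
  ]
}}

```text
time: 22.77
position: [0.5599, -0.2344, 0.0208]
tool_rot: [2.351, 2.081, 0.001]
ft_force: [0.6, 0.2, -0.8]
grip_width: 0.131
grip_force: 30.0
```

Request:
{"api": "jog_arm", "payload": {
  "increments": [
    {"tx":0,"ty":0,"tz":0.5,"wx":0,"wy":0,"wz":0,"gripper":0.02},
    {"tx":0,"ty":0,"tz":1,"wx":0,"wy":0,"wz":0,"gripper":0.02},
    {"tx":0,"ty":0,"tz":1.5,"wx":0,"wy":0,"wz":0,"gripper":0.02},
    {"tx":0,"ty":0,"tz":1.5,"wx":0,"wy":0,"wz":0,"gripper":0.02},
    {"tx":0,"ty":0,"tz":1.5,"wx":0,"wy":0,"wz":0,"gripper":0.02}
  ]
}}

```text
time: 23.18
position: [0.5601, -0.2344, 0.0205]
tool_rot: [2.35, 2.081, 0.001]
ft_force: [-1.9, 0.9, 5.3]
grip_width: 0.136
grip_force: 30.0
```

Touching the floor at 5 N. I'll release and lift away.

Request:
{"api": "jog_arm", "payload": {
  "increments": [
    {"tx":0,"ty":0,"tz":-0.3,"wx":0,"wy":0,"wz":0,"gripper":0.18},
    {"tx":0,"ty":0,"tz":-0.3,"wx":0,"wy":0,"wz":0,"gripper":0.22},
    {"tx":0,"ty":0,"tz":-0.3,"wx":0,"wy":0,"wz":0,"gripper":0.28},
    {"tx":0,"ty":0,"tz":-0.3,"wx":0,"wy":0,"wz":0,"gripper":0.35},
    {"tx":0,"ty":0,"tz":-0.3,"wx":0,"wy":0,"wz":0,"gripper":0.35}
  ],
  "grip_force": 10
}}

```text
time: 23.6
position: [0.5599, -0.2344, 0.0195]
tool_rot: [2.351, 2.081, 0.001]
ft_force: [0.1, -0.5, 0.6]
grip_width: 0.322
grip_force: 0.0
```

Request:
{"api": "jog_arm", "payload": {
  "increments": [
    {"tx":0,"ty":0,"tz":-8,"wx":0,"wy":0,"wz":0,"gripper":0.35},
    {"tx":0,"ty":0,"tz":-30,"wx":0,"wy":0,"wz":0,"gripper":0.35},
    {"tx":0,"ty":0,"tz":-65,"wx":0,"wy":0,"wz":0,"gripper":0.35},
    {"tx":0,"ty":0,"tz":-100,"wx":0,"wy":0,"wz":0,"gripper":0.35},
    {"tx":0,"ty":0,"tz":-140,"wx":0,"wy":0,"wz":0,"gripper":0.35}
  ]
}}

```text
time: 24.02
position: [0.5587, -0.2339, 0.1606]
tool_rot: [2.352, 2.082, -0.001]
ft_force: [0.5, -0.3, -0.1]
grip_width: 0.351
grip_force: 0.0
```

Request:
{"api": "jog_arm", "payload": {
  "increments": [
    {"tx":-15,"ty":0,"tz":0,"wx":0,"wy":0,"wz":0,"gripper":0.35},
    {"tx":-30,"ty":0,"tz":0,"wx":0,"wy":0,"wz":0,"gripper":0.35},
    {"tx":-40,"ty":0,"tz":0,"wx":0,"wy":0,"wz":0,"gripper":0.35},
    {"tx":-40,"ty":0,"tz":0,"wx":0,"wy":0,"wz":0,"gripper":0.35},
    {"tx":-40,"ty":0,"tz":0,"wx":0,"wy":0,"wz":0,"gripper":0.35}
  ]
}}

```text
time: 24.43
position: [0.5543, -0.2741, 0.1593]
tool_rot: [2.353, 2.08, 0.0]
ft_force: [-0.4, -0.5, -0.5]
grip_width: 0.348
grip_force: 0.0
```

Run:
```python
from h import *
s=ctrl.get_state(); print(np.round(s["ft_force"],1),np.round(s["position"],4),s["time"],s["grip_width"])
W=vision.get_image("wrist"); S=vision.get_image("scene"); cv2.imwrite("pics/w11.png",W["color"]); cv2.imwrite("pics/s11.png",S["color"])
print([(c,t,[(np.round(d["bbox"]).tolist(),round(d["conf"],2)) for d in vision.spot_in(c,t)[:2]]) for c in ("wrist","scene") for t in("key","block","tray")])
for n,im in (("w",W),("s",S)):
    print(n,"key pts",np.round(proj(im,[tray(84+a,b,3+h) for a,b,h in ((-12,-50,11),(12,-50,11),(-20,50,11),(20,50,11),(0,-45,38),(0,45,38))])).tolist(),"nose tip",np.round(proj(im,[tray(44,5,29)])).tolist(),"floor corners",np.round(proj(im,[tray(117,62,3),tray(117,-62,3),tray(-117,62,3)])).tolist())
```

```text
[-0.4 -0.5 -0.5] [ 0.5543 -0.2741  0.1593] 24.4333 0.34801809698592884
[('wrist', 'key', [([269.0, 99.0, 307.0, 203.0], 0.77)]), ('wrist', 'block', [([114.0, 144.0, 247.0, 172.0], 0.57)]), ('wrist', 'tray', [([62.0, 79.0, 326.0, 223.0], 0.81), ([422.0, 4.0, 555.0, 95.0], 0.48)]), ('scene', 'key', [([326.0, 250.0, 363.0, 280.0], 0.6), ([182.0, 178.0, 288.0, 267.0], 0.39)]), ('scene', 'block', [([296.0, 270.0, 337.0, 311.0], 0.87)]), ('scene', 'tray', [([245.0, 251.0, 386.0, 340.0], 0.94)])]
w key pts [[271.0, 204.0], [294.0, 204.0], [261.0, 103.0], [303.0, 103.0], [283.0, 206.0], [282.0, 107.0]] nose tip [[240.0, 152.0]] floor corners [[316.0, 91.0], [313.0, 212.0], [84.0, 95.0]]
s key pts [[363.0, 278.0], [370.0, 273.0], [319.0, 262.0], [331.0, 254.0], [365.0, 263.0], [327.0, 248.0]] nose tip [[332.0, 267.0]] floor corners [[330.0, 254.0], [380.0, 276.0], [252.0, 305.0]]
```

```bash
python3 -c "
from bench import ctrl
print(ctrl.close_job())"
```

```text
the job is handed in; nothing more can be done
None
```

The job is handed in at about 24 s of the 58 s allowed: I pushed the key about 4 cm with the block until it was loose, lifted it out, and left key and block flat and apart in the tray by the last camera measurements; I didn't re-check the bottles and marker at the end, and no verdict came back.

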